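# Load the drying box with primed wooden blocks, shut it and start the timer

## Task

Put every wooden block that lies on the table into the drying box, each flat and square, fully down in a pocket of its own shape (one per pocket; first push the sliding hatch out of the way and lay the cork sanding block that was left inside on the table beside the box). Then push the hatch along its track until it is fully closed against the frame. Only after that, bring the loose timer square up against the steel stop and press its start button all the way in while the stop backs it, then let go, and leave the blocks seated, the hatch closed and the timer upright.

Things in the scene. Friction and masses are not known exactly. Their poses are not given: they have to be found in the camera images.
- drybox: Low white drying box fixed to the table, 421 mm long (y) and 220 mm wide (x). Origin: on the table under the centre of its open well; z up. The well is 170 (x) x 190 (y) mm, its plywood pocket plate 30 mm above the table, the white walls around it 50 mm high. At the -y end is the frame bar, 62 mm high, that the hatch closes against; on the +y side is the closed fan housing, over which the open hatch slides. Nothing but the hatch's handle is higher than 62 mm.
- pocket_long_a (a point): Oblong pocket of the drying box, 74 (x) x 40 (y) mm, 8 mm deep with 3 mm chamfered edges at its mouth (sizes without them), in the well's corner towards -x, -y (40 and 47 mm from the well's centre); axes as the drying box. The point is where the centre of a fully seated block lies, 33 mm above the table: 11 mm above the pocket's floor and 3 mm above the plywood plate around the pocket. A block that lies on the plate instead is 8 mm higher.
- pocket_long_b (a point): Oblong pocket of the drying box, 74 (x) x 40 (y) mm, 8 mm deep with 3 mm chamfered edges at its mouth (sizes without them), in the well's corner towards -x, +y (40 and 47 mm from the well's centre); axes as the drying box. The point is where the centre of a fully seated block lies, 33 mm above the table: 11 mm above the pocket's floor and 3 mm above the plywood plate around the pocket. A block that lies on the plate instead is 8 mm higher.
- pocket_square_a (a point): Square pocket of the drying box, 50 x 50 mm, 8 mm deep with 3 mm chamfered edges at its mouth (sizes without them), in the well's corner towards +x, -y (40 and 47 mm from the well's centre); axes as the drying box. The point is where the centre of a fully seated block lies, 33 mm above the table: 11 mm above the pocket's floor and 3 mm above the plywood plate around the pocket. A block that lies on the plate instead is 8 mm higher.
- pocket_square_b (a point): Square pocket of the drying box, 50 x 50 mm, 8 mm deep with 3 mm chamfered edges at its mouth (sizes without them), in the well's corner towards +x, +y (40 and 47 mm from the well's centre); axes as the drying box. The point is where the centre of a fully seated block lies, 33 mm above the table: 11 mm above the pocket's floor and 3 mm above the plywood plate around the pocket. A block that lies on the plate instead is 8 mm higher.
- hatch (a joint): Sliding hatch, a clear panel 204 (x) x 200 (y) mm framed in aluminium, over the well 51 to 58 mm above the table (a block that is not fully down blocks it). Value in m: 0 = closed against the frame, 0.195 = fully open; it grows as the hatch moves along the box's +y. It slides with about 2.5 N and stays where it is left. It starts part open.
- hatch_handle (a point): Centre of the hatch's black upright handle, a bar 60 (x) x 18 (y) x 35 (z) mm in the middle of the hatch, from 57 to 92 mm above the table. It moves with the hatch: above the well's centre when closed.
- long1_centre (a point): Plain light wooden block 70 x 36 x 22 mm lying flat, long along its own x. The point is its centre, 11 mm above its underside. May be absent.
- long2_centre (a point): Plain light wooden block 70 x 36 x 22 mm lying flat, long along its own x. The point is its centre, 11 mm above its underside. May be absent.
- square1_centre (a point): Plain light wooden block 46 x 46 x 22 mm (square, lying flat). The point is its centre, 11 mm above its underside. May be absent.
- square2_centre (a point): Plain light wooden block 46 x 46 x 22 mm (square, lying flat). The point is its centre, 11 mm above its underside. May be absent.
- sander_centre (a point): Cork sanding block with a black sole, 60 (x) x 32 (y) x 18 (z) mm. The point is its centre, 9 mm above its underside. It starts lying in the well, on the plywood plate between the pockets, about along the box's x. There is free table for it in front of (towards the robot from) the fan housing.
- timer_centre (a point): Loose white timer, a flat-topped box 60 (x) x 56 (y) x 36 (z) mm, about 0.22 kg, dark display on top, start button on its -x side. The point is its centre, 18 mm above its underside.
- start_top (a point): Centre of the outer face of the timer's start button (black disc, 22 mm across, in a grey housing), 19 mm above the timer's underside on the -x side; it stands proud of that side and is pressed along the timer's +x.
- start (a joint): Start button of the timer, m: 0 = out, 0.005 = fully in (about 4 N, a little short of full travel is enough); springs back. Count it pressed at 0.0035 or more for 0.2 s.
- stop: Steel angle stop screwed to the table: upright plate 12 (x) x 110 (y) x 60 (z) mm. Origin: on the table under the plate's centre; z up. The timer goes against its -x face (6 mm from the origin) with the timer's x along the stop's x, so its centre is then 36 mm on the -x side of the origin.
Things that resemble listed ones, but are neither listed nor needed, are in the scene too. What is shaped like the stop but blue or purple is not meant. Leave any green look-alike of the part that bears long2_centre alone.

How it is judged (in metres and radians):
On the way, in this order (a step that is already met when the one before it is completed fails the run):
1. every wooden block present is seated in a pocket of its shape, and the sanding block is out on the table (((distance between long1_centre and pocket_long_a below 0.005 m and angle between the z axis of long1_centre and the z axis of pocket_long_a, either way round below 0.06 rad and angle between the x axis of long1_centre and the x axis of pocket_long_a, either way round below 0.08 rad) or (distance between long1_centre and pocket_long_b below 0.005 m and angle between the z axis of long1_centre and the z axis of pocket_long_b, either way round below 0.06 rad and angle between the x axis of long1_centre and the x axis of pocket_long_b, either way round below 0.08 rad)) and ((distance between long2_centre and pocket_long_a below 0.005 m and angle between the z axis of long2_centre and the z axis of pocket_long_a, either way round below 0.06 rad and angle between the x axis of long2_centre and the x axis of pocket_long_a, either way round below 0.08 rad) or (distance between long2_centre and pocket_long_b below 0.005 m and angle between the z axis of long2_centre and the z axis of pocket_long_b, either way round below 0.06 rad and angle between the x axis of long2_centre and the x axis of pocket_long_b, either way round below 0.08 rad)) and ((distance between square1_centre and pocket_square_a below 0.005 m and angle between the z axis of square1_centre and the z axis of pocket_square_a, either way round below 0.06 rad and (angle between the x axis of square1_centre and the x axis of pocket_square_a, either way round below 0.08 rad or angle between the x axis of square1_centre and the y axis of pocket_square_a, either way round below 0.08 rad)) or (distance between square1_centre and pocket_square_b below 0.005 m and angle between the z axis of square1_centre and the z axis of pocket_square_b, either way round below 0.06 rad and (angle between the x axis of square1_centre and the x axis of pocket_square_b, either way round below 0.08 rad or angle between the x axis of square1_centre and the y axis of pocket_square_b, either way round below 0.08 rad))) and ((distance between square2_centre and pocket_square_a below 0.005 m and angle between the z axis of square2_centre and the z axis of pocket_square_a, either way round below 0.06 rad and (angle between the x axis of square2_centre and the x axis of pocket_square_a, either way round below 0.08 rad or angle between the x axis of square2_centre and the y axis of pocket_square_a, either way round below 0.08 rad)) or (distance between square2_centre and pocket_square_b below 0.005 m and angle between the z axis of square2_centre and the z axis of pocket_square_b, either way round below 0.06 rad and (angle between the x axis of square2_centre and the x axis of pocket_square_b, either way round below 0.08 rad or angle between the x axis of square2_centre and the y axis of pocket_square_b, either way round below 0.08 rad))) and height (world z) of sander_centre below 0.04 m and (x of sander_centre in the frame of drybox below -0.12 m or x of sander_centre in the frame of drybox above 0.12 m or y of sander_centre in the frame of drybox below -0.125 m or y of sander_centre in the frame of drybox above 0.31 m)), for 0.2 s.
2. the hatch is pushed closed against the frame with the blocks seated (((distance between long1_centre and pocket_long_a below 0.005 m and angle between the z axis of long1_centre and the z axis of pocket_long_a, either way round below 0.06 rad and angle between the x axis of long1_centre and the x axis of pocket_long_a, either way round below 0.08 rad) or (distance between long1_centre and pocket_long_b below 0.005 m and angle between the z axis of long1_centre and the z axis of pocket_long_b, either way round below 0.06 rad and angle between the x axis of long1_centre and the x axis of pocket_long_b, either way round below 0.08 rad)) and ((distance between long2_centre and pocket_long_a below 0.005 m and angle between the z axis of long2_centre and the z axis of pocket_long_a, either way round below 0.06 rad and angle between the x axis of long2_centre and the x axis of pocket_long_a, either way round below 0.08 rad) or (distance between long2_centre and pocket_long_b below 0.005 m and angle between the z axis of long2_centre and the z axis of pocket_long_b, either way round below 0.06 rad and angle between the x axis of long2_centre and the x axis of pocket_long_b, either way round below 0.08 rad)) and ((distance between square1_centre and pocket_square_a below 0.005 m and angle between the z axis of square1_centre and the z axis of pocket_square_a, either way round below 0.06 rad and (angle between the x axis of square1_centre and the x axis of pocket_square_a, either way round below 0.08 rad or angle between the x axis of square1_centre and the y axis of pocket_square_a, either way round below 0.08 rad)) or (distance between square1_centre and pocket_square_b below 0.005 m and angle between the z axis of square1_centre and the z axis of pocket_square_b, either way round below 0.06 rad and (angle between the x axis of square1_centre and the x axis of pocket_square_b, either way round below 0.08 rad or angle between the x axis of square1_centre and the y axis of pocket_square_b, either way round below 0.08 rad))) and ((distance between square2_centre and pocket_square_a below 0.005 m and angle between the z axis of square2_centre and the z axis of pocket_square_a, either way round below 0.06 rad and (angle between the x axis of square2_centre and the x axis of pocket_square_a, either way round below 0.08 rad or angle between the x axis of square2_centre and the y axis of pocket_square_a, either way round below 0.08 rad)) or (distance between square2_centre and pocket_square_b below 0.005 m and angle between the z axis of square2_centre and the z axis of pocket_square_b, either way round below 0.06 rad and (angle between the x axis of square2_centre and the x axis of pocket_square_b, either way round below 0.08 rad or angle between the x axis of square2_centre and the y axis of pocket_square_b, either way round below 0.08 rad))) and value of joint hatch below 0.004 m), for 0.2 s.
3. the start button is pressed in while the timer stands square against the stop, the hatch still closed (value of joint start above 0.0035 m and x of timer_centre in the frame of stop between -0.04 and -0.032 m and y of timer_centre in the frame of stop between -0.055 and 0.055 m and angle between the x axis of timer_centre and the x axis of stop, either way round below 0.12 rad and angle between timer_centre's own z axis and vertical below 0.15 rad and value of joint hatch below 0.004 m), for 0.2 s.
At the end, for the whole second after the job is handed in: Each wooden block is flat (3.5 deg), square (4.5 deg) and within 5 mm of a seated point of its shape, hatch within 4 mm of closed; then the button was pressed 3.5 mm for 0.2 s, timer within 4 mm of the stop, square within 7 deg; timer upright, button out; sanding block on the table beside the box (all of step 2 and height (world z) of sander_centre below 0.04 m and (x of sander_centre in the frame of drybox below -0.12 m or x of sander_centre in the frame of drybox above 0.12 m or y of sander_centre in the frame of drybox below -0.125 m or y of sander_centre in the frame of drybox above 0.31 m) and angle between timer_centre's own z axis and vertical below 0.1 rad and value of joint start below 0.0015 m); the robot touches nothing.
Of long1, long2, square1, square2 only 3 to 4 are there at a start; the rules pass over those that are not, and their reading is None.
At some moment in a run one of long1, long2, square1, square2, timer may be knocked a few centimetres aside while the robot is not near it.
Once in a run the grip may slacken for a moment while it holds something.
It also fails if it takes over 210 s, if anything falls off the work surface, if the arm or the gripper's body presses on something with over 40 N, if the wrist force passes 120 N, or if a joint passes its speed limit or range.

## Robot

A 6-joint arm with a two-finger parallel gripper is mounted at the origin on the work surface. World frame = base frame: x ahead of the robot, y to its left, z up, the work surface at z = 0. Lengths are in m, angles in degrees, forces in N, time in s.
With the tool pointing down it reaches from about 0.25 to 0.725 m from the base axis. Payload 9.7 kg.
Tool frame: the origin (TCP) lies between the finger pads; the fingertips stand 11 mm ahead of it and the grasp point (between the pads) lies 8 mm behind it; z points along the fingers, x is the direction in which the jaws open and shut, and the axes are right-handed (so a half turn about z gives the same grasp; the last joint's range is limited). The gripper opens to 85 mm and grips with 20 to 120 N. Pads are 22 mm wide; open, the fingers measure 114 mm over their backs; the gripper's body (76 mm by 85 mm) begins 54 mm behind the grasp point. The pads swing forward as they close: fully open they stand 13 mm farther back than shut.
Start: joints at [-67.666, 4.979, 10.078, 95.1, 0, 90], TCP at [0.209, -0.509, 0.242] pointing down, gripper open.
Joint ranges: [-179.16, 179.16], [-48.56, 103.87], [-65.8, 70.77], [-126.05, 130.52], [-82.76, 87.17], [-180, 180]. Speed limits (degrees/s): [127.2, 127.2, 147.25, 180, 180, 180].

## Interface

Orientations are given as [roll, pitch, yaw] about the fixed x, y, z axes, in that order (R = Rz(yaw) Ry(pitch) Rx(roll)).
In Python, from workcell import get_obs, camera, job_done gives the robot as it stands.
- The arm moves only by the tool arm_command, never from a script. Its argument "increments" is a list of rows, each a list of 2 entries, a list of its own where there are three numbers: the shift along the tool's x, y, z in units of 25 mm (1.0 is 25 mm), then the turn about the tool's z in units of 6 degrees (1.0 is 6 degrees). In form: [[[dx, dy, dz], roll], ...]. A call has 1 to 5 rows; each row is the pose to reach, as a shift and turn from the pose measured when the call began, along the tool's axes at that moment; what a row does not reach only later rows make up. A row lasts 1/10 s, in which the tool goes at most 50 mm and 8.59 degrees, less where a joint would pass 70% of its speed; a pose out of reach is approached as far as the arm can. A call with a gripper value outside its range is refused whole. "claw" is the closure, from -1 (fully open) to 1 (shut), so that 0 is half open, set as the call begins (left out, the last holds). The fingers move at their own pace and stop on an object; "force" is the grip in N (left out, the last holds). Time passes only in rows, so rows that repeat a pose let the fingers close. It gives the time, the measured TCP pose, the force and the opening at its end, in the units of the state.
- get_obs(): the state, without advancing time (a new reading comes with each control period).
- camera(name): name is "scene" or "top" or "wrist"; returns a dict with "frame" (480x640x3 uint8, red, green, blue), "range_z" (480x640 float32, m along the optical axis (not along the pixel's ray), 0 where there is no reading), "K" (3x3 intrinsics, pixels), "R" (3x3) and "t" (3): a world point X has camera coordinates R X + t; the wrist camera has in their place "hand_eye" (4x4, takes a point from camera to tool coordinates, whose origin is the TCP and whose axes are the tool frame's). Camera axes: x right, y down, z forward; pixel columns grow to the right and rows downward; lengths in m; the calibration is good to about 2 mm. A picture is of the moment at which its call begins: read the wrist's pose just before it.
- job_done(): hands the job in, once; it reports no verdict.
The state is a dict: "time": time; "q": joint angles; "qd": joint speeds; "joint_efforts": joint torques, N m; "ee_pos": TCP position; "tcp_rot": TCP orientation; "wrist_force": force on the tool from outside, world axes, zero at the start; "torque": the same for the moment, N m; "opening": finger opening in m.
Only numpy, scipy, OpenCV 4.12 (cv2) and the standard library are available. Lean on these libraries where they do the work, as an engineer would, in place of code of your own. Each camera call takes 0.05 s, during which the arm holds its last target.

## Working session

There is one attempt and no reset: what is moved stays moved. The work goes in short steps, Python scripts to look and compute and a tool call to move; the robot and the scene stay as the last step left them, time stands still between calls to the robot, and variables do not carry over. Pictures are saved under pics/ and viewed, and the job is handed in when it is done.

Besides the shell and the picture viewer there is one more tool, called in YAML: its name, and indented under it one key for each argument. arm_command: Moves the arm, as the interface text tells. Its arguments: {"type":"object","properties":{"increments":{"type":"array"},"claw":{"type":"number"},"force":{"type":"number"}},"required":["increments"]}

```bash
ls; mkdir -p pics
python3 - <<'E'
from workcell import get_obs, camera
import cv2,numpy as np
o=get_obs();print(o)
for n in ["scene","top","wrist"]:
    c=camera(n);cv2.imwrite(f"pics/{n}0.png",c["frame"][:,:,::-1]);np.savez(f"pics/{n}0.npz",**c)
    print(n,c["K"].tolist(),c.get("R"),c.get("t"),c.get("hand_eye"))
E
```

```text
pics
{'time': 0.0, 'q': array([-6.76665214e+01,  5.01135487e+00,  1.00328712e+01,  9.51005022e+01,
        4.85556139e-04,  9.00013569e+01]), 'qd': array([ 0.00323063,  0.06184661,  0.02376727,  0.05270983,  0.08223385,
       -0.09312613]), 'joint_efforts': array([-3.94074877e-04, -5.20390606e+01,  4.64804149e+01,  1.61366706e-02,
        7.31939599e-05, -2.47799989e-05]), 'ee_pos': array([ 0.2089127 , -0.50852911,  0.24156645]), 'tcp_rot': array([-1.79999516e+02,  7.89858144e-02, -6.76678783e+01]), 'wrist_force': array([ 0.12573543,  0.75881537, -0.39029996]), 'torque': array([ 0.02376479, -0.04056945, -0.02645313]), 'opening': 0.0854786953300243}
scene [[452.1851522527205, 0.0, 318.51683203474676], [0.0, 452.1851522527205, 244.94220750690047], [0.0, 0.0, 1.0]] [[-0.64393486  0.76507784 -0.00194767]
 [ 0.61467693  0.51582942 -0.59673469]
 [-0.45554382 -0.38545546 -0.80243624]] [ 0.38094273 -0.24925586  1.37560895] None
top [[440.4488736309566, 0.0, 316.0280594834663], [0.0, 440.4488736309566, 241.39547110240605], [0.0, 0.0, 1.0]] [[-0.02224094 -0.99952877 -0.02115604]
 [-0.98462568  0.02556673 -0.17279643]
 [ 0.1732559   0.01698762 -0.98473033]] [-0.01144076  0.5372552   0.92572728] None
wrist [[353.05915370678866, 0.0, 317.3608908290044], [0.0, 353.05915370678866, 237.55142320766168], [0.0, 0.0, 1.0]] None None [[ 9.99999695e-01  3.59110608e-04 -6.93040715e-04 -4.66897106e-05]
 [-1.63289184e-04  9.64481689e-01  2.64149663e-01 -6.66145537e-02]
 [ 7.63284026e-04 -2.64149470e-01  9.64481454e-01 -1.32284825e-01]
 [ 0.00000000e+00  0.00000000e+00  0.00000000e+00  1.00000000e+00]]
```

View pics/top0.png

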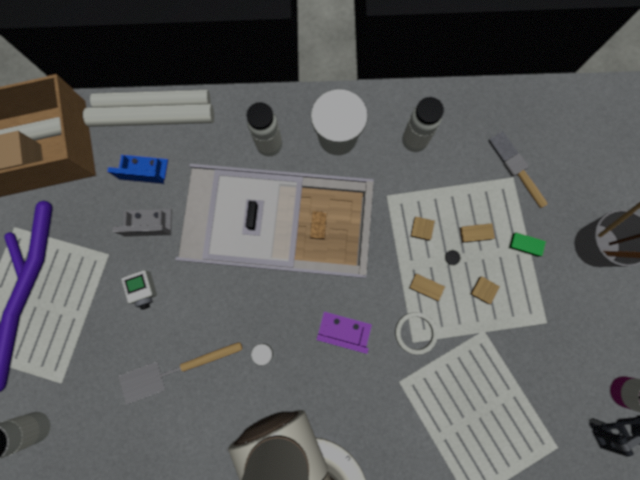

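View pics/scene0.png

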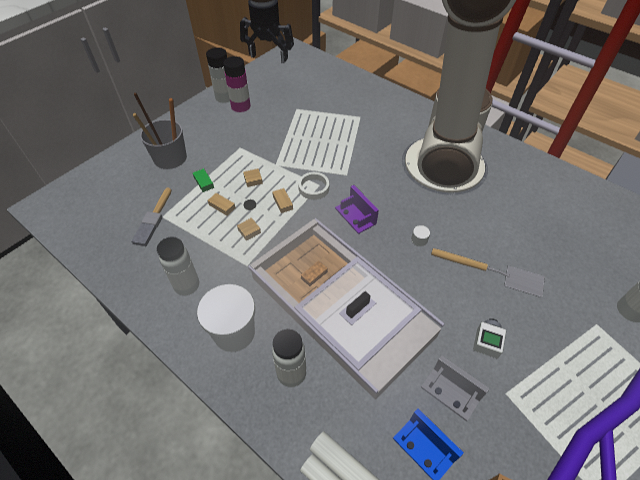

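View pics/wrist0.png

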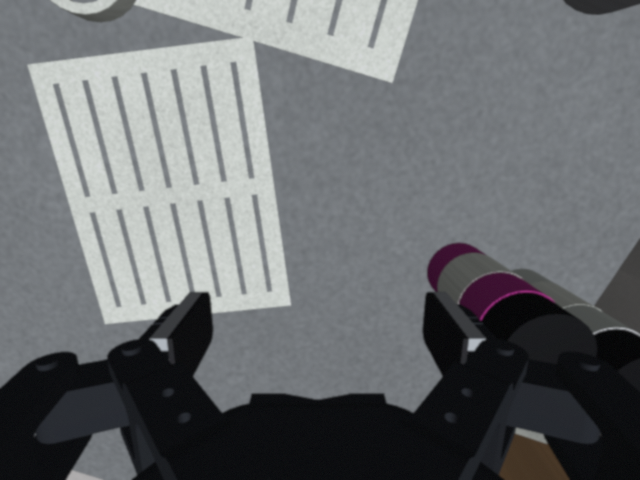

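The top view shows four wooden blocks on the mat: squares at (423,229) and (486,290), longs at (478,233) and (428,287). The green look-alike is at (528,244). The steel stop is at (143,220), with blue and purple look-alikes at (140,167) and (344,332). The timer is at (137,287) and the hatch handle at (251,215). Next I'll measure them.

```bash
cat > h.py <<'E'
import numpy as np,cv2
from scipy.spatial.transform import Rotation as Ro
def cloud(c,obs=None):
    K=c["K"];z=c["range_z"].astype(float);v,u=np.mgrid[:480,:640]
    P=np.stack([(u-K[0,2])/K[0,0]*z,(v-K[1,2])/K[1,1]*z,z],-1)
    if obs is not None:
        H=c["hand_eye"];P=P@H[:3,:3].T+H[:3,3]
        R=Ro.from_euler("xyz",obs["tcp_rot"],degrees=True).as_matrix()
        W=P@R.T+obs["ee_pos"]
    else: W=(P-c["t"])@c["R"]
    W[z<=0]=np.nan
    return W
def snap(n,name=None):
    from workcell import get_obs,camera
    o=get_obs() if n=="wrist" else None
    c=camera(n)
    if name: cv2.imwrite(f"pics/{name}.png",c["frame"][:,:,::-1])
    return c,cloud(c,o)
def rect(pts):
    # returns centre, sizes, yaw(deg) of long side in (-90,90]
    (cx,cy),(w,h),a=cv2.minAreaRect(np.asarray(pts,np.float32)*1000)
    if w<h: w,h,a=h,w,a+90
    a=(a+90)%180-90
    return np.array([cx,cy])/1000,(round(w,1),round(h,1)),round(a,2)
E
python3 - <<'E'
from h import *
for n in ["top","scene"]:
    c=dict(np.load(f"pics/{n}0.npz"));W=cloud(c);f=c["frame"].astype(int)
    hsv=cv2.cvtColor(c["frame"],cv2.COLOR_RGB2HSV)
    print(n,"table",np.nanmedian(W[...,2][ (W[...,2]<.02)&(W[...,2]>-.02)]))
    # table height map
    m=(W[...,2]>0.012)&(W[...,2]<0.1)&(W[...,0]>.15)&(W[...,0]<.8)
    nl,L,st,_=cv2.connectedComponentsWithStats(m.astype(np.uint8),connectivity=4)
    for i in range(1,nl):
        if st[i,4]<60: continue
        s=L==i;z=W[...,2][s]; top=s&(W[...,2]>np.percentile(z,90)-0.006)
        P=W[top][:,:2]
        r=rect(P);print(st[i],"z",np.percentile(z,[50,90]).round(4),"c",r[0].round(4),r[1],r[2],"rgb",np.median(f[s],axis=0))
E
```

```text
top table 0.00032731177202398787
[403 120  32  31 467] z [0.0606 0.0933] c [ 0.767  -0.2553] (61.3, 23.7) 59.8 rgb [65. 66. 62.]
[   0  127   94   68 2109] z [0.0567 0.0915] c [0.7133 0.5704] (189.4, 74.3) -53.1 rgb [53. 40. 26.]
[252 128  31  28 419] z [0.0591 0.093 ] c [0.764  0.0783] (60.8, 21.7) -76.6 rgb [69. 70. 66.]
[   0  131   44   39 1038] z [0.0949 0.0995] c [0.7511 0.6431] (82.7, 51.6) 8.64 rgb [93. 75. 53.]
[ 490  131   58   77 1119] z [0.0185 0.0214] c [ 0.699  -0.5007] (199.5, 43.4) 29.52 rgb [101.  96.  94.]
[318 135  41  20 350] z [0.0522 0.0805] c [ 0.7546 -0.075 ] (80.4, 19.7) 80.82 rgb [54.5 56.  53. ]
[108 155  56  28 726] z [0.0404 0.0603] c [0.7058 0.3891] (110.2, 12.7) 83.21 rgb [15. 43. 96.]
[  176   164   198   114 18004] z [0.0552 0.0602] c [0.5876 0.0631] (415.1, 221.2) 83.24 rgb [138. 134. 136.]
[   0  201   54  192 3668] z [0.032  0.0385] c [0.4498 0.643 ] (405.6, 76.6) -3.91 rgb [ 64.  35. 119.]
[113 210  57  26 695] z [0.0428 0.0608] c [0.5744 0.3696] (110.9, 13.1) -89.69 rgb [75. 75. 76.]
[ 576  210   64   57 2291] z [0.059  0.0929] c [ 0.5201 -0.6486
[... 2871 characters left out ...]
 101.]
[619 281  21  39 512] z [0.0447 0.0802] c [0.1674 0.574 ] (34.3, 8.7) 34.41 rgb [98. 99. 95.]
[474 318  32  39 888] z [0.0359 0.0388] c [0.4442 0.376 ] (73.6, 55.6) 18.08 rgb [ 95. 120.  99.]
[246 319   9  24 120] z [0.0505 0.0808] c [ 0.7877 -0.0268] (24.4, 3.2) 13.9 rgb [96.5 97.  97. ]
[ 429  355   60   57 1001] z [0.0437 0.0609] c [0.576  0.3719] (109.4, 14.3) 89.92 rgb [86. 86. 89.]
[295 356  11  28 168] z [0.0595 0.0922] c [0.7825 0.1155] (34.7, 5.9) 5.21 rgb [88.5 89.  86. ]
[ 547  368   93  112 3431] z [0.0345 0.0394] c [0.4871 0.645 ] (305.1, 70.1) -7.88 rgb [ 71.  37. 147.]
[ 401  408   63   65 1045] z [0.0467 0.0614] c [0.7073 0.392 ] (109.6, 13.1) 82.7 rgb [ 29.  75. 154.]
```

Run:
```python
from h import *
c=dict(np.load("pics/top0.npz"));W=cloud(c)
f=c["frame"]
a=np.radians(-6.76);R=np.array([[np.cos(a),-np.sin(a)],[np.sin(a),np.cos(a)]])
B=(W[...,:2]-np.array([.588,.064]))@R  # box-frame coords
m=(abs(B[...,0])<.125)&(abs(B[...,1])<.22)&(W[...,2]>0)
b=B[m];z=W[...,2][m]
for lo in np.arange(-.215,.215,.005):
    s=(b[:,1]>=lo)&(b[:,1]<lo+.005)&(abs(b[:,0])<.03); print("y%.3f %.3f"%(lo,np.median(z[s])),end="; ")
print()
for lo in np.arange(-.12,.12,.004):
    s=(b[:,0]>=lo)&(b[:,0]<lo+.004)&(b[:,1]<-.03)&(b[:,1]>-.16); print("x%.3f %.3f"%(lo,np.median(z[s])),end="; ")
print()
h=(z>.07);hp=b[h&(z>.086)]
print("handle",rect(hp))
# sander
s=(z>.037)&(z<.052)&(b[:,1]>-.16)&(b[:,1]<-.02)&(abs(b[:,0])<.075)
print("sand",s.sum(),rect(b[s]),np.percentile(z[s],[10,50,90]))
big=lambda u0,u1,v0,v1,k,n:cv2.imwrite(n,cv2.resize(f[v0:v1,u0:u1,::-1],None,fx=k,fy=k,interpolation=cv2.INTER_CUBIC))
big(90,390,140,320,2.6,"pics/box.png")
```

```text
y-0.215 0.001; y-0.210 0.061; y-0.205 0.062; y-0.200 0.062; y-0.195 0.034; y-0.190 0.030; y-0.185 0.030; y-0.180 0.030; y-0.175 0.030; y-0.170 0.030; y-0.165 0.028; y-0.160 0.024; y-0.155 0.023; y-0.150 0.023; y-0.145 0.023; y-0.140 0.023; y-0.135 0.023; y-0.130 0.024; y-0.125 0.024; y-0.120 0.028; y-0.115 0.031; y-0.110 0.048; y-0.105 0.048; y-0.100 0.048; y-0.095 0.048; y-0.090 0.048; y-0.085 0.048; y-0.080 0.030; y-0.075 0.030; y-0.070 0.028; y-0.065 0.024; y-0.060 0.023; y-0.055 0.024; y-0.050 0.058; y-0.045 0.058; y-0.040 0.057; y-0.035 0.057; y-0.030 0.057; y-0.025 0.057; y-0.020 0.057; y-0.015 0.057; y-0.010 0.057; y-0.005 0.057; y0.000 0.056; y0.005 0.057; y0.010 0.057; y0.015 0.057; y0.020 0.057; y0.025 0.057; y0.030 0.059; y0.035 0.059; y0.040 0.087; y0.045 0.092; y0.050 0.091; y0.055 0.091; y0.060 0.060; y0.065 0.059; y0.070 0.057; y0.075 0.057; y0.080 0.057; y0.085 0.057; y0.090 0.057; y0.095 0.057; y0.100 0.057; y0.105 0.057; y0.110 0.056; y0.115 0.057; y0.120 0.057; y0.125 0.057; y0.130 0.057; y0.135 0.058; y0.140 0.058; y0.145 0.058; y0.150 0.047; y0.155 0.046; y0.160 
[... 464 characters left out ...]
.036 0.029; x-0.032 0.032; x-0.028 0.028; x-0.024 0.030; x-0.020 0.031; x-0.016 0.028; x-0.012 0.028; x-0.008 0.030; x-0.004 0.030; x0.000 0.033; x0.004 0.032; x0.008 0.032; x0.012 0.046; x0.016 0.025; x0.020 0.026; x0.024 0.025; x0.028 0.023; x0.032 0.026; x0.036 0.025; x0.040 0.027; x0.044 0.026; x0.048 0.024; x0.052 0.027; x0.056 0.024; x0.060 0.026; x0.064 0.029; x0.068 0.031; x0.072 0.031; x0.076 0.031; x0.080 0.031; x0.084 0.046; x0.088 0.050; x0.092 0.050; x0.096 0.051; x0.100 0.052; x0.104 0.060; x0.108 0.059; x0.112 nan; x0.116 nan; 
handle (array([-0.00076428,  0.04951481]), (59.9, 18.4), -0.18)
sand 398 (array([-0.00801905, -0.07095292]), (130.6, 85.3), -7.69) [0.04546169 0.04775013 0.04986609]
  return _methods._mean(a, axis=axis, dtype=dtype,
  ret = ret.dtype.type(ret / rcount)
```

View pics/box.png

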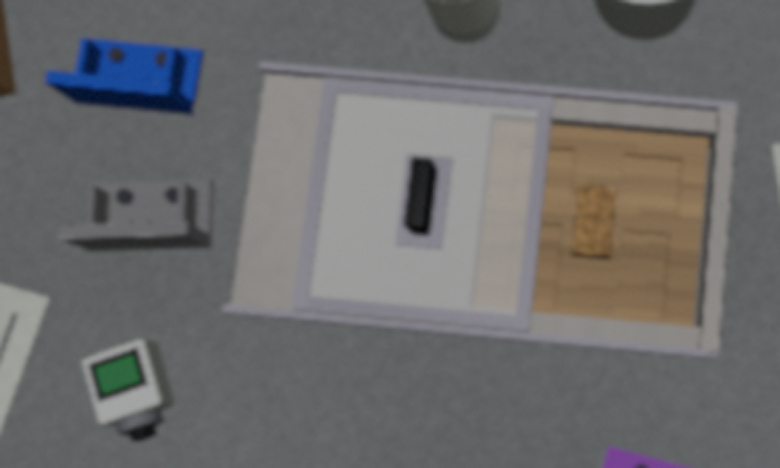

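```bash
cat >> h.py <<'E'
BYAW=-6.76;_a=np.radians(BYAW);RB=np.array([[np.cos(_a),-np.sin(_a)],[np.sin(_a),np.cos(_a)]])
WC=np.array([.588,.064])+RB@np.array([-.0005,-.095])   # well centre estimate
def b2w(x,y): return WC+RB@np.array([x,y])
def plan(x,y,z,yaw=None):
    from workcell import get_obs
    o=get_obs();R=Ro.from_euler("xyz",o["tcp_rot"],degrees=True).as_matrix()
    d=R.T@(np.array([x,y,z])-o["ee_pos"])/.025
    yw=o["tcp_rot"][2]
    t=0 if yaw is None else -(((yaw-yw)+180)%360-180)/6
    print("t %.1f pos"%o["time"],o["ee_pos"].round(4),"rot",o["tcp_rot"].round(2),"q",o["q"].round(0),"F",o["wrist_force"].round(1),"open %.4f"%o["opening"])
    print("INC",d.round(2).tolist(),"turn",round(t,2),"rows",np.ceil(max(np.linalg.norm(d)/2,abs(t)/1.43)))
E
python3 - <<'E'
from h import *
print(WC,b2w(0,.1445)); p=b2w(0,.1445); plan(p[0],p[1],.2,83.24)
E
```

```text
[ 0.57632096 -0.0302807 ] [0.59333016 0.11321473]
t 0.1 pos [ 0.2089 -0.5086  0.2418] rot [ 1.800e+02  6.000e-02 -6.767e+01] q [-68.   5.  10.  95.  -0.  90.] F [-0.4 -0.4  0.3] open 0.0854
INC [-17.16, -23.67, 1.69] turn -25.15 rows 18.0
```

arm_command:
  increments:
    - [[-0.5,-0.7,0],-1.2]
    - [[-1.4,-2.0,0],-2.5]
    - [[-2.5,-3.5,0],-3.8]
    - [[-3.6,-5.0,0],-5.1]
    - [[-4.7,-6.5,0],-6.4]

```text
time: 0.65
ee_pos: [0.315, -0.3366, 0.2416]
tcp_rot: [-180.0, 0.1, -29.0]
wrist_force: [1.6, -0.2, -0.2]
opening: 0.0853
```

Run:
```python
from h import *
p=b2w(0,.1445); plan(p[0],p[1],.2,83.24)
```

```text
t 0.7 pos [ 0.315  -0.3366  0.2416] rot [-1.7996e+02  5.0000e-02 -2.8990e+01] q [-47.  -7.  -2.  95.   0.  72.] F [ 1.6 -0.2 -0.2] open 0.0853
INC [1.02, -21.13, 1.68] turn -18.7 rows 14.0
```

arm_command:
  increments:
    - [[0,-1.8,0.2],-1.3]
    - [[0.1,-3.5,0.4],-2.6]
    - [[0.2,-5.2,0.5],-3.9]
    - [[0.3,-6.9,0.6],-5.2]
    - [[0.4,-8.6,0.7],-6.6]

```text
time: 1.15
ee_pos: [0.4285, -0.1516, 0.2241]
tcp_rot: [-179.9, 0.0, 10.9]
wrist_force: [0.5, -0.7, 0.4]
opening: 0.0856
```

Run:
```python
from h import *
p=b2w(0,.1445); plan(p[0],p[1],.2,83.24)
```

```text
t 1.1 pos [ 0.4285 -0.1516  0.2241] rot [-1.7994e+02  1.0000e-02  1.0940e+01] q [-20.  -8.  -5.  93.   0.  60.] F [ 0.5 -0.7  0.4] open 0.0856
INC [8.49, -9.15, 0.97] turn -12.05 rows 9.0
```

arm_command:
  increments:
    - [[1.0,-1.0,0.1],-1.3]
    - [[2.2,-2.3,0.2],-2.6]
    - [[3.3,-3.5,0.3],-3.9]
    - [[4.4,-4.7,0.5],-5.2]
    - [[5.5,-5.9,0.6],-6.5]

```text
time: 1.65
ee_pos: [0.536, 0.021, 0.2087]
tcp_rot: [-179.9, -0.0, 50.3]
wrist_force: [0.0, -0.6, 0.3]
opening: 0.0851
```

Run:
```python
from h import *
p=b2w(0,.1445); plan(p[0],p[1],.2,83.24)
```

```text
t 1.6 pos [0.536  0.021  0.2087] rot [-1.7993e+02 -1.0000e-02  5.0280e+01] q [ 2.  3.  4. 91.  0. 42.] F [ 0.  -0.6  0.3] open 0.0851
INC [4.3, -0.59, 0.35] turn -5.49 rows 4.0
```

arm_command:
  increments:
    - [[1.1,-0.2,0.1],-1.3]
    - [[2.2,-0.3,0.2],-2.7]
    - [[3.3,-0.5,0.3],-4.1]
    - [[4.3,-0.6,0.35],-5.5]
    - [[4.3,-0.6,0.35],-5.5]
  claw: -0.2
  force: 40

```text
time: 2.15
ee_pos: [0.5938, 0.1154, 0.1985]
tcp_rot: [-179.9, -0.0, 83.6]
wrist_force: [0.7, -0.2, 0.0]
opening: 0.0511
```

Run:
```python
from h import *
c,W=snap("wrist","w1")
p=b2w(0,.1445); plan(p[0],p[1],.082,83.24)
m=(W[...,2]>.086)&(W[...,2]<.1)&(np.hypot(W[...,0]-.593,W[...,1]-.113)<.05)
print(rect(W[m][:,:2]))
```

```text
t 2.2 pos [0.5931 0.1142 0.1989] rot [-1.7985e+02 -2.0000e-02  8.3320e+01] q [11. 12. 13. 91.  0. 18.] F [-0.4 -1.2  0.4] open 0.0514
INC [-0.04, 0.03, 4.68] turn 0.01 rows 3.0
(array([0.59290729, 0.11515393]), (59.4, 17.9), -6.93)
```

View pics/w1.png

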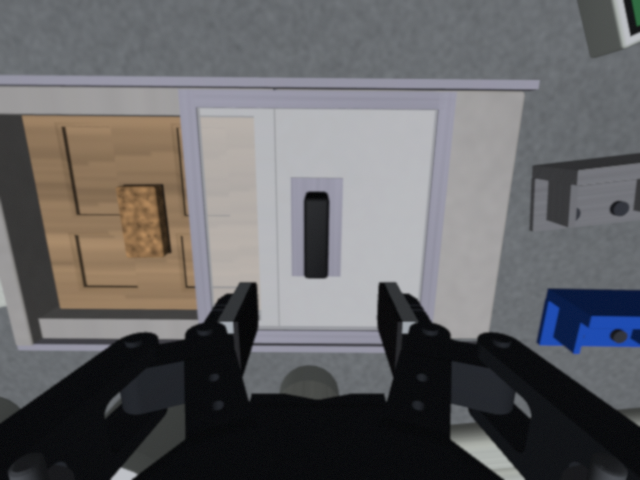

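The wrist view shows the handle at (316,235) between the jaws, agreeing with the top camera to 2 mm. Descending to grip it.

arm_command:
  increments:
    - [[0,0,1.5],0]
    - [[0,0,3.0],0]
    - [[0,0,4.2],0]
    - [[0,0,4.7],0]
    - [[0,0,4.7],0]

```text
time: 2.7
ee_pos: [0.5917, 0.1134, 0.0801]
tcp_rot: [-179.7, 0.0, 83.2]
wrist_force: [-0.6, -0.2, -0.5]
opening: 0.0514
```

arm_command:
  increments:
    - [[0,0,0],0]
    - [[0,0,0],0]
    - [[0,0,0],0]
    - [[0,0,0],0]
    - [[0,0,0],0]
  claw: 1
  force: 20

```text
time: 3.2
ee_pos: [0.5926, 0.1136, 0.0822]
tcp_rot: [-179.9, -0.0, 83.2]
wrist_force: [-0.6, -0.4, 6.1]
opening: 0.0174
```

arm_command:
  increments:
    - [[0.4,0,0],0]
    - [[0.8,0,0],0]
    - [[1.2,0,0],0]
    - [[1.6,0,0],0]
    - [[1.95,0,0],0]

```text
time: 3.7
ee_pos: [0.5984, 0.163, 0.0822]
tcp_rot: [-179.9, -0.0, 83.2]
wrist_force: [-0.9, -3.4, -2.0]
opening: 0.0174
```

arm_command:
  increments:
    - [[0.05,0,0],0]
    - [[0.05,0,0],0]
    - [[0.05,0,0],0]

```text
time: 4.0
ee_pos: [0.5986, 0.1649, 0.0822]
tcp_rot: [-179.9, -0.1, 83.2]
wrist_force: [0.6, 2.8, -3.2]
opening: 0.0177
```

Now open, rise, and move over the well.

arm_command:
  increments:
    - [[0,0,0],0]
    - [[0,0,0],0]
    - [[0,0,-0.5],0]
    - [[0,0,-1.5],0]
    - [[0,0,-3.0],0]
  claw: -0.3

```text
time: 4.5
ee_pos: [0.598, 0.1643, 0.1573]
tcp_rot: [-179.7, -0.0, 83.2]
wrist_force: [0.4, 2.0, 0.5]
opening: 0.0555
```

arm_command:
  increments:
    - [[-1.0,0,-1.0],0]
    - [[-2.5,0,-2.0],0]
    - [[-4.5,0,-2.6],0]
    - [[-6.3,0,-2.6],0]
    - [[-7.6,0,-2.6],0]

```text
time: 5.0
ee_pos: [0.5756, -0.0271, 0.2246]
tcp_rot: [-179.9, 0.0, 83.2]
wrist_force: [0.2, 0.1, 0.2]
opening: 0.0557
```

Run:
```python
from h import *
c,W=snap("wrist","w2");np.savez("pics/w2.npz",**c,W=W)
plan(.57,-.03,.2,83.24)
c,W=snap("top","t2");np.savez("pics/t2.npz",**c,W=W)
```

```text
t 5.0 pos [ 0.5751 -0.0305  0.2243] rot [-1.7985e+02  1.0000e-01  8.3030e+01] q [-3.  8. 12. 94. -0.  4.] F [ 0.1 -2.6  0.6] open 0.0553
INC [-0.01, -0.2, 0.97] turn -0.04 rows 1.0
```

View pics/w2.png

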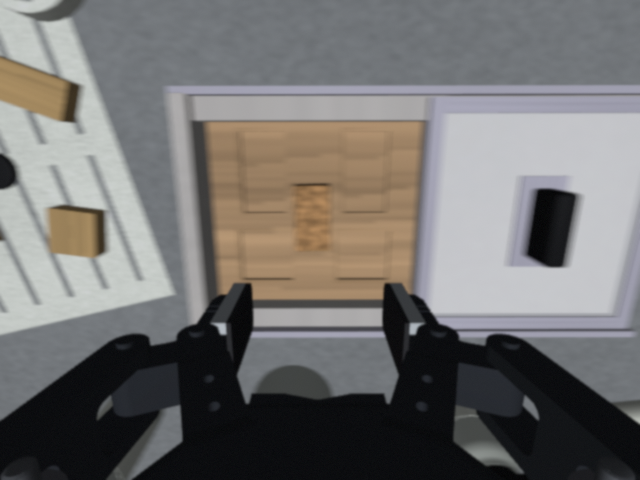

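The well is fully open, with four pockets around the cork sander at (312,218). Measuring the pockets and sander.

Run:
```python
from h import *
def an(W,tag):
    B=(W[...,:2]-WC)@RB; z=W[...,2]
    ins=(abs(B[...,0])<.1)&(abs(B[...,1])<.11)
    pz=np.median(z[ins&(abs(B[...,0])<.08)&(abs(B[...,1])<.09)&(z>.015)&(z<.05)&((abs(B[...,0])>.07))])
    for nm,x,y in [("la",-.04,-.047),("lb",-.04,.047),("sa",.04,-.047),("sb",.04,.047)]:
        m=(abs(B[...,0]-x)<.042)&(abs(B[...,1]-y)<.034)&(z<.0262)&(z>.01)
        print(tag,nm,m.sum(),"zfloor %.4f"%np.median(z[m]),"rel",((rect(B[m])[0]-[x,y])*1000).round(1),rect(B[m])[1:])
    m=(abs(B[...,0])<.045)&(abs(B[...,1])<.03)&(z>.040)&(z<.052)
    r=rect(W[m][:,:2]);print(tag,"sander",r,np.median(z[m]),"box",rect(B[m]))
    m=(z>.057)&(z<.065)&(abs(B[...,0])<.125)&(B[...,1]<-.08)&(B[...,1]>-.13)
    print(tag,"bar",rect(B[m]))
    m=(z>.085)&(z<.1)&(abs(B[...,0])<.05)&(B[...,1]>.1)
    print(tag,"handle",rect(B[m]))
c,W=snap("wrist");an(W,"wrist")
an(np.load("pics/t2.npz")["W"],"top")
c,W=snap("scene","s2");an(W,"scene")
```

```text
wrist la 3498 zfloor 0.0226 rel [0.2 3.5] ((74.1, 40.9), -0.47)
wrist lb 3522 zfloor 0.0227 rel [0.2 4.1] ((75.0, 40.0), -0.01)
wrist sa 2433 zfloor 0.0226 rel [0.8 3.4] ((49.9, 49.5), 89.97)
wrist sb 2453 zfloor 0.0227 rel [0.6 3.7] ((51.1, 49.6), 89.79)
wrist sander (array([ 0.57531171, -0.02865968]), (60.0, 32.0), -5.5) 0.04854718111659094 box (array([-0.00119306,  0.00149099]), (60.0, 32.0), 1.26)
wrist bar (array([-0.00914606, -0.09579633]), (201.4, 31.7), 0.11)
wrist handle (array([-0.00033299,  0.19611252]), (60.2, 19.5), -0.39)
top la 0 zfloor nan rel [40. 47.] ((0.0, 0.0), 0.0)
top lb 0 zfloor nan rel [ 40. -47.] ((0.0, 0.0), 0.0)
top sa 0 zfloor nan rel [-40.  47.] ((0.0, 0.0), 0.0)
top sb 0 zfloor nan rel [-40. -47.] ((0.0, 0.0), 0.0)
top sander (array([0., 0.]), (0.0, 0.0), 0.0) nan box (array([0., 0.]), (0.0, 0.0), 0.0)
top bar (array([ 0.01777434, -0.10793172]), (185.4, 18.2), 2.78)
top handle (array([0.01065953, 0.44555463]), (522.6, 60.1), 87.45)
scene la 364 zfloor 0.0221 rel [-1.1  2.4] ((76.0, 42.6), 1.24)
scene lb 427 zfloor 0.0221 rel [-2.1 -2.9] ((77.3, 55.7), 2.9)
scene sa 346 zfloor 0.0224 rel [-1.2  0.5] ((55.2, 52.3), 1.62)
scene sb 392 zfloor 0.0222 rel [-1.2  2.2] ((52.3, 52.0), 89.66)
scene sander (array([ 0.57663965, -0.02786492]), (60.0, 33.6), -6.21) 0.047792211666091045 box (array([3.21254730e-05, 2.43650913e-03]), (60.0, 33.6), 0.55)
scene bar (array([-6.37054443e-05, -1.01236931e-01]), (221.3, 28.4), 3.24)
scene handle (array([0.00065319, 0.19729195]), (59.4, 18.6), 0.5)
  return _methods._mean(a, axis=axis, dtype=dtype,
  ret = ret.dtype.type(ret / rcount)
```

```bash
cat >> h.py <<'E'
WC=WC+RB@np.array([.0004,.0036])
E
python3 - <<'E'
from h import *
plan(.5753,-.0287,.044,84.4); print(b2w(-.165,.18))
E
```

```text
t 5.2 pos [ 0.5759 -0.0252  0.2235] rot [-1.798e+02 -2.000e-02  8.312e+01] q [-3.  8. 12. 94.  0.  4.] F [-0.1  0.7  0.5] open 0.0554
INC [-0.14, 0.02, 7.18] turn -0.21 rows 4.0
[0.43447696 0.17141809]
```

Run:
```python
from h import *
from workcell import get_obs,camera
for i in range(6):
    o=get_obs();print(o["time"],o["ee_pos"].round(4),o["tcp_rot"].round(2));
    c=camera("wrist");W=cloud(c,o)
    B=(W[...,:2]-WC)@RB; z=W[...,2]
    r=[]
    for nm,x,y in [("la",-.04,-.047),("lb",-.04,.047),("sa",.04,-.047),("sb",.04,.047)]:
        m=(abs(B[...,0]-x)<.042)&(abs(B[...,1]-y)<.034)&(z<.0262)&(z>.01)
        r.append(((rect(B[m])[0]-[x,y])*1000).round(1).tolist())
    print(r)
```

```text
5.2 [ 0.5759 -0.0252  0.2235] [-1.798e+02 -2.000e-02  8.312e+01]
[[-0.5, -0.6], [-0.2, 0.5], [0.5, -0.4], [0.6, 0.1]]
5.25 [ 0.576  -0.0244  0.2231] [-1.7977e+02 -2.0000e-02  8.3190e+01]
[[-0.5, -0.3], [-0.6, 0.1], [0.4, -0.6], [0.4, 0.6]]
5.3 [ 0.576  -0.0239  0.2229] [-1.7975e+02 -2.0000e-02  8.3250e+01]
[[-0.3, -0.3], [-0.3, 0.5], [0.2, -0.1], [0.0, 0.4]]
5.35 [ 0.576  -0.0236  0.2227] [-1.7974e+02 -1.0000e-02  8.3290e+01]
[[-0.6, -0.5], [-0.7, 0.1], [0.4, -0.3], [0.5, 0.4]]
5.4 [ 0.576  -0.0234  0.2225] [-1.7973e+02 -1.0000e-02  8.3300e+01]
[[-0.3, -0.5], [-1.2, 0.4], [0.4, -0.3], [0.3, 0.5]]
5.45 [ 0.576  -0.0234  0.2224] [-1.7972e+02 -1.0000e-02  8.3310e+01]
[[-0.3, -0.2], [-0.4, 0.4], [0.2, -0.4], [-0.1, 0.6]]
```

Run:
```python
from h import *
plan(.5753,-.0287,.044,84.4)
```

```text
t 5.5 pos [ 0.576  -0.0235  0.2223] rot [-1.7971e+02 -1.0000e-02  8.3310e+01] q [-2.  9. 12. 94.  0.  4.] F [ 0.2  0.2 -0. ] open 0.0554
INC [-0.21, 0.03, 7.13] turn -0.18 rows 4.0
```

arm_command:
  increments:
    - [[-0.2,0,1.5],-0.2]
    - [[-0.2,0,3.3],-0.2]
    - [[-0.2,0,5.0],-0.2]
    - [[-0.2,0,5.5],-0.2]
    - [[-0.2,0,5.5],-0.2]

```text
time: 6.0
ee_pos: [0.5737, -0.0279, 0.0834]
tcp_rot: [-179.5, -0.0, 84.5]
wrist_force: [0.6, 0.2, 1.0]
opening: 0.0554
```

Run:
```python
from h import *
plan(.5753,-.0287,.044,84.4)
```

```text
t 6.0 pos [ 0.5737 -0.0279  0.0834] rot [-179.52   -0.     84.55] q [-3.  9. -3. 78.  0.  3.] F [0.6 0.2 1. ] open 0.0554
INC [-0.03, 0.08, 1.58] turn 0.02 rows 1.0
```

arm_command:
  increments:
    - [[0,0,0.6],0]
    - [[0,0,1.2],0]
    - [[0,0,1.5],0]
    - [[0,0,1.55],0]
    - [[0,0,1.55],0]

```text
time: 6.5
ee_pos: [0.5734, -0.0279, 0.0448]
tcp_rot: [-179.5, -0.0, 84.5]
wrist_force: [-0.5, 0.2, -0.2]
opening: 0.0554
```

arm_command:
  increments:
    - [[0,0,0],0]
    - [[0,0,0],0]
    - [[0,0,0],0]
    - [[0,0,0],0]
  claw: 1
  force: 30

```text
time: 6.9
ee_pos: [0.5739, -0.0279, 0.0456]
tcp_rot: [-179.6, -0.0, 84.5]
wrist_force: [-0.7, 0.8, 6.1]
opening: 0.0315
```

arm_command:
  increments:
    - [[0,0,-0.6],0]
    - [[0,0,-1.5],0]
    - [[0,0,-2.5],0]
    - [[0,0,-3.4],0]
    - [[0,0,-3.4],0]

```text
time: 7.4
ee_pos: [0.5759, -0.028, 0.1349]
tcp_rot: [-179.9, -0.0, 84.5]
wrist_force: [-0.1, 0.7, 0.2]
opening: 0.0311
```

Run:
```python
from h import *
plan(.4345,.1714,.13,84.4)
```

```text
t 7.4 pos [ 0.5759 -0.028   0.1349] rot [-1.7991e+02 -2.0000e-02  8.4550e+01] q [-3.  8.  1. 84.  0.  3.] F [-0.1  0.7  0.2] open 0.0311
INC [7.4, -6.39, 0.21] turn 0.02 rows 5.0
```

arm_command:
  increments:
    - [[1.0,-1.0,0],0]
    - [[2.5,-2.2,0],0]
    - [[4.0,-3.4,0],0]
    - [[5.5,-4.7,0],0]
    - [[6.7,-5.8,0],0]

```text
time: 7.9
ee_pos: [0.4458, 0.1539, 0.135]
tcp_rot: [-179.9, -0.0, 84.6]
wrist_force: [0.4, 1.2, -0.5]
opening: 0.0313
```

arm_command:
  increments:
    - [[0.4,-0.4,0.3],0]
    - [[0.7,-0.6,1.0],0]
    - [[0.7,-0.6,1.8],0]
    - [[0.7,-0.6,2.6],0]
    - [[0.7,-0.6,3.0],0]

```text
time: 8.4
ee_pos: [0.4312, 0.1725, 0.0581]
tcp_rot: [-179.8, 0.0, 84.6]
wrist_force: [-1.0, 0.5, -0.2]
opening: 0.0315
```

Run:
```python
from h import *
plan(.4345,.1714,.0145,84.4)
```

```text
t 8.4 pos [0.4312 0.1725 0.0581] rot [-1.7975e+02  5.0000e-02  8.4580e+01] q [ 22.  -6. -21.  75.   0.  27.] F [-1.   0.5 -0.2] open 0.0315
INC [-0.03, 0.14, 1.74] turn 0.03 rows 1.0
```

arm_command:
  increments:
    - [[0,0.1,0.5],0]
    - [[0,0.1,1.0],0]
    - [[0,0.1,1.4],0]
    - [[0,0.1,1.64],0]
    - [[0,0.1,1.64],0]

```text
time: 8.9
ee_pos: [0.4334, 0.1721, 0.0166]
tcp_rot: [-179.7, 0.1, 84.6]
wrist_force: [0.1, 0.4, -0.4]
opening: 0.0309
```

arm_command:
  increments:
    - [[0,0,0],0]
    - [[0,0,0],0]
    - [[0,0,-0.1],0]
    - [[0,0,-1.5],0]
    - [[0,0,-3],0]
  claw: -0.2

```text
time: 9.4
ee_pos: [0.433, 0.1719, 0.092]
tcp_rot: [-179.6, 0.1, 84.6]
wrist_force: [1.9, 0.0, 0.6]
opening: 0.0508
```

Run:
```python
from h import *
plan(.5665,-.2675,.18,74.64)
```

```text
t 9.4 pos [0.433  0.1719 0.092 ] rot [-1.7962e+02  1.2000e-01  8.4570e+01] q [ 22.  -6. -18.  79.   0.  27.] F [1.9 0.  0.6] open 0.0508
INC [-17.0, 6.96, -3.53] turn 1.66 rows 10.0
```

arm_command:
  increments:
    - [[0,0,-1.2],0]
    - [[-1.0,0.4,-2.4],0.3]
    - [[-2.8,1.1,-3.3],0.6]
    - [[-4.6,1.9,-3.5],0.8]
    - [[-6.4,2.6,-3.5],1.0]

```text
time: 9.9
ee_pos: [0.484, 0.0059, 0.1816]
tcp_rot: [-179.8, 0.1, 78.6]
wrist_force: [1.0, 1.1, -0.6]
opening: 0.0512
```

arm_command:
  increments:
    - [[-1.8,0.7,0],0.1]
    - [[-3.6,1.4,0],0.3]
    - [[-5.4,2.1,0],0.4]
    - [[-7.2,2.9,0],0.5]
    - [[-9.0,3.6,0],0.6]

```text
time: 10.4
ee_pos: [0.5278, -0.2347, 0.1824]
tcp_rot: [-179.9, 0.1, 74.9]
wrist_force: [1.0, 0.0, 0.4]
opening: 0.0511
```

Run:
```python
from h import *
plan(.5665,-.2675,.18,74.64)
```

```text
t 10.4 pos [ 0.5278 -0.2347  0.1824] rot [-1.799e+02  1.200e-01  7.495e+01] q [-24.   8.   7.  89.  -0.  -9.] F [1.  0.  0.4] open 0.0511
INC [-0.87, 1.84, 0.09] turn 0.05 rows 2.0
```

arm_command:
  increments:
    - [[-0.5,1.0,0],0]
    - [[-0.9,1.8,0],0]
    - [[-0.9,1.85,0.1],0]
    - [[-0.9,1.85,0.1],0]
    - [[-0.9,1.85,0.1],0]
  claw: -0.5

```text
time: 10.9
ee_pos: [0.5663, -0.2677, 0.1801]
tcp_rot: [-179.9, 0.1, 75.0]
wrist_force: [0.5, 0.3, 0.6]
opening: 0.0642
```

```bash
cat >> h.py <<'E'
def blocks(W,f):
    z=W[...,2];x=W[...,0];y=W[...,1]
    m=(z>.012)&(z<.032)&(x>.2)&(x<.75)&(f[...,0].astype(int)-f[...,2]>25)
    nl,L,st,_=cv2.connectedComponentsWithStats(m.astype(np.uint8),connectivity=4)
    for i in range(1,nl):
        if st[i,4]<80: continue
        s=L==i; top=s&(z>np.percentile(z[s],70)-.004)
        r=rect(W[top][:,:2]);print(st[i].tolist(),"c",r[0].round(4),r[1],r[2],"ztop %.4f"%np.median(z[top]))
E
python3 - <<'E'
from h import *
for i in range(2):
    c,W=snap("wrist","w3");blocks(W,c["frame"])
plan(.5665,-.2675,.016,74.64)
E
```

```text
[224, 21, 99, 72, 4993] c [ 0.4334 -0.2671] (69.9, 35.9) 63.5 ztop 0.0227
[511, 39, 129, 238, 27413] c [ 0.5731 -0.0571] (170.8, 108.1) -6.64 ztop 0.0306
[76, 50, 69, 79, 3899] c [ 0.4237 -0.3949] (47.2, 45.6) 57.89 ztop 0.0226
[293, 196, 55, 54, 2887] c [ 0.5665 -0.266 ] (45.3, 45.3) -15.17 ztop 0.0226
[133, 213, 91, 63, 3390] c [ 0.5533 -0.3881] (70.6, 36.0) -85.3 ztop 0.0225
[42, 337, 36, 28, 565] c [ 0.6236 -0.5389] (27.3, 16.4) 28.76 ztop 0.0190
[224, 20, 99, 73, 4990] c [ 0.4333 -0.2671] (70.2, 36.2) 63.33 ztop 0.0227
[510, 40, 130, 237, 27430] c [ 0.5731 -0.0573] (171.1, 107.4) -6.49 ztop 0.0306
[76, 50, 69, 79, 3903] c [ 0.4237 -0.395 ] (46.9, 45.8) 58.16 ztop 0.0226
[293, 196, 54, 54, 2884] c [ 0.5666 -0.2662] (46.1, 45.3) -14.19 ztop 0.0226
[133, 213, 91, 63, 3384] c [ 0.5533 -0.3882] (70.7, 35.8) -85.45 ztop 0.0225
[42, 336, 37, 29, 566] c [ 0.6237 -0.5389] (27.3, 16.1) 27.65 ztop 0.0190
t 11.0 pos [ 0.5663 -0.2677  0.1804] rot [-1.7993e+02  1.3000e-01  7.4990e+01] q [-25.  15.  14.  90.  -0. -10.] F [ 0.3 -0.3  0.7] open 0.0643
INC [0.02, 0.01, 6.58] turn 0.06 rows 4.0
```

View pics/w3.png

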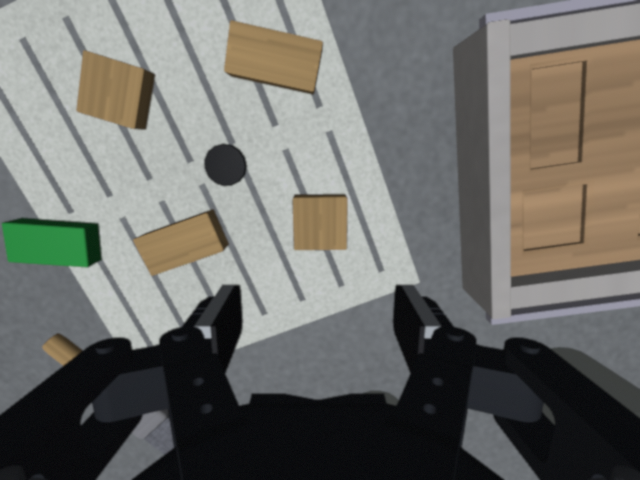

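arm_command:
  increments:
    - [[0.05,0,1.3],0]
    - [[0.05,0,2.8],0]
    - [[0.05,0,4.2],0]
    - [[0.05,0,5.0],0]
    - [[0.05,0,5.2],0]

```text
time: 11.5
ee_pos: [0.5649, -0.2655, 0.0481]
tcp_rot: [-179.7, 0.1, 75.0]
wrist_force: [0.4, 0.6, 0.5]
opening: 0.064
```

Run:
```python
from h import *
plan(.5666,-.2661,.020,75.3)
```

```text
t 11.5 pos [ 0.5649 -0.2655  0.0481] rot [-1.7972e+02  9.0000e-02  7.5030e+01] q [-25.  16.   1.  75.  -0. -10.] F [0.4 0.6 0.5] open 0.0640
INC [-0.0, 0.08, 1.12] turn -0.05 rows 1.0
```

arm_command:
  increments:
    - [[0,0.05,0.5],-0.05]
    - [[0,0.05,0.9],-0.05]
    - [[0,0.05,1.12],-0.05]
    - [[0,0.05,1.12],-0.05]
    - [[0,0.05,1.12],-0.05]

```text
time: 12.0
ee_pos: [0.5662, -0.266, 0.0206]
tcp_rot: [-179.8, 0.1, 75.3]
wrist_force: [0.1, -0.3, 0.6]
opening: 0.064
```

arm_command:
  increments:
    - [[0,0,0],0]
    - [[0,0,0],0]
    - [[0,0,0],0]
    - [[0,0,0],0]
  claw: 1
  force: 35

```text
time: 12.4
ee_pos: [0.5668, -0.2663, 0.0217]
tcp_rot: [-179.9, 0.1, 75.3]
wrist_force: [-0.3, 0.4, 5.2]
opening: 0.0452
```

arm_command:
  increments:
    - [[0,0,-0.8],0]
    - [[0,0,-1.8],0]
    - [[0,0,-2.8],0]
    - [[0,0,-3.4],0]
    - [[0,0,-3.4],0]

```text
time: 12.9
ee_pos: [0.568, -0.2666, 0.1089]
tcp_rot: [180.0, 0.2, 75.3]
wrist_force: [-0.0, 0.4, -1.2]
opening: 0.0442
```

Run:
```python
from h import *
p=b2w(.04,-.047);plan(p[0],p[1],.10,83.24)
```

```text
t 12.9 pos [ 0.568  -0.2666  0.1089] rot [1.7995e+02 1.5000e-01 7.5330e+01] q [-25.  15.   7.  82.  -0. -10.] F [-0.   0.4 -1.2] open 0.0442
INC [7.73, -0.23, 0.33] turn -1.32 rows 4.0
```

arm_command:
  increments:
    - [[1.2,0,0],-0.3]
    - [[3.0,0,0],-0.6]
    - [[4.8,-0.1,0],-0.9]
    - [[6.4,-0.2,0],-1.2]
    - [[7.5,-0.2,0.1],-1.3]

```text
time: 13.4
ee_pos: [0.6104, -0.0814, 0.1044]
tcp_rot: [-179.9, 0.1, 83.3]
wrist_force: [0.0, -0.4, -1.2]
opening: 0.0451
```

arm_command:
  increments:
    - [[0,0,0],0]
    - [[0,0,0],0]

```text
time: 13.6
ee_pos: [0.6098, -0.0807, 0.1027]
tcp_rot: [-179.8, 0.1, 83.4]
wrist_force: [0.6, -0.6, -0.2]
opening: 0.0449
```

Run:
```python
from h import *
p=b2w(.04,-.047);plan(p[0],p[1],.055,83.24)
```

```text
t 13.6 pos [ 0.6098 -0.0807  0.1027] rot [-1.7981e+02  1.4000e-01  8.3350e+01] q [-7. 14.  4. 81. -0. -1.] F [ 0.6 -0.6 -0.2] open 0.0449
INC [0.12, 0.05, 1.91] turn 0.02 rows 1.0
```

arm_command:
  increments:
    - [[0.1,0.05,0.5],0]
    - [[0.1,0.05,1.0],0]
    - [[0.1,0.05,1.5],0]
    - [[0.1,0.05,1.75],0]
    - [[0.1,0.05,1.75],0]

```text
time: 14.1
ee_pos: [0.6103, -0.0789, 0.0573]
tcp_rot: [-179.7, 0.1, 83.3]
wrist_force: [-0.0, -0.2, 0.1]
opening: 0.0448
```

Run:
```python
from h import *
p=b2w(.04,-.047);plan(p[0],p[1],.0445,83.24)
```

```text
t 14.1 pos [ 0.6103 -0.0789  0.0573] rot [-1.7967e+02  1.5000e-01  8.3310e+01] q [-7. 15.  1. 76. -0. -1.] F [-0.  -0.2  0.1] open 0.0448
INC [0.03, 0.04, 0.51] turn 0.01 rows 1.0
```

arm_command:
  increments:
    - [[0.03,0.04,0.15],0]
    - [[0.03,0.04,0.3],0]
    - [[0.03,0.04,0.4],0]
    - [[0.03,0.04,0.5],0]
    - [[0.03,0.04,0.5],0]

```text
time: 14.6
ee_pos: [0.6112, -0.0782, 0.0445]
tcp_rot: [-179.7, 0.1, 83.3]
wrist_force: [0.1, -0.0, -0.6]
opening: 0.0448
```

arm_command:
  increments:
    - [[0,0,0.04],0]
    - [[0,0,0.04],0]
    - [[0,0,0.04],0]

```text
time: 14.9
ee_pos: [0.6113, -0.0782, 0.0437]
tcp_rot: [-179.7, 0.1, 83.3]
wrist_force: [0.3, 0.2, -0.1]
opening: 0.0447
```

arm_command:
  increments:
    - [[0,0,0],0]
    - [[0,0,0],0]
    - [[0,0,0],0]
    - [[0,0,-0.3],0]
    - [[0,0,-1.0],0]
  claw: -0.2

```text
time: 15.4
ee_pos: [0.6106, -0.0781, 0.0679]
tcp_rot: [-179.5, 0.1, 83.3]
wrist_force: [0.0, -0.1, -0.0]
opening: 0.051
```

arm_command:
  increments:
    - [[0,0,-1.0],0]
    - [[0,0,-2.5],0]
    - [[0,0,-4.0],0]
    - [[0,0,-4.5],0]
    - [[0,0,-4.5],0]

```text
time: 15.9
ee_pos: [0.6126, -0.078, 0.1831]
tcp_rot: [-179.8, 0.1, 83.3]
wrist_force: [0.5, -0.0, -0.1]
opening: 0.0512
```

```bash
cat >> h.py <<'E'
def seated(W,f):
    B=(W[...,:2]-WC)@RB;z=W[...,2]
    for nm,x,y in [("la",-.04,-.047),("lb",-.04,.047),("sa",.04,-.047),("sb",.04,.047)]:
        m=(abs(B[...,0]-x)<.045)&(abs(B[...,1]-y)<.04)&(z>.037)&(z<.075)
        if m.sum()<100: print(nm,"empty",m.sum()); continue
        r=rect(B[m]);A=np.c_[B[m],np.ones(m.sum())];s=np.linalg.lstsq(A,z[m],rcond=None)[0]
        print(nm,m.sum(),"rel mm",((r[0]-[x,y])*1000).round(1),r[1:],"ztop %.4f"%np.median(z[m]),"tilt deg",np.degrees(s[:2]).round(1))
E
python3 - <<'E'
from h import *
c,W=snap("wrist","w4");seated(W,c["frame"]);
plan(.4334,-.2671,.18,153.4)
c,W=snap("top");blocks(W,c["frame"])
E
```

```text
la empty 0
lb empty 0
sa 3972 rel mm [11.  -0.1] ((79.9, 68.0), -90.0) ztop 0.0446 tilt deg [0.4 0. ]
sb 632 rel mm [44.4 -0. ] ((79.9, 1.2), -89.99) ztop 0.0446 tilt deg [-0.3  1. ]
t 15.9 pos [ 0.6119 -0.0779  0.1808] rot [-1.796e+02  1.400e-01  8.332e+01] q [-7. 14. 13. 90. -0. -1.] F [-0.1  0.1 -1.2] open 0.0516
INC [-8.35, -6.21, 0.1] turn -11.68 rows 9.0
[519, 170, 28, 37, 319] c [ 0.6539 -0.5244] (95.1, 18.9) 28.5 ztop 0.0189
[272, 186, 18, 72, 442] c [0.5887 0.0555] (166.6, 21.3) -7.46 ztop 0.0297
[461, 223, 34, 19, 497] c [ 0.5531 -0.3899] (70.5, 35.8) -85.84 ztop 0.0223
[410, 274, 35, 27, 516] c [ 0.4332 -0.2681] (68.2, 35.5) 63.73 ztop 0.0221
[472, 277, 27, 27, 445] c [ 0.4234 -0.3954] (44.9, 44.0) -31.82 ztop 0.0223
[223, 278, 16, 27, 374] c [0.435  0.1701] (58.8, 32.2) -5.63 ztop 0.0179
[180, 343, 62, 28, 520] c [0.2925 0.2125] (140.4, 18.5) -71.59 ztop 0.0182
```

View pics/w4.png

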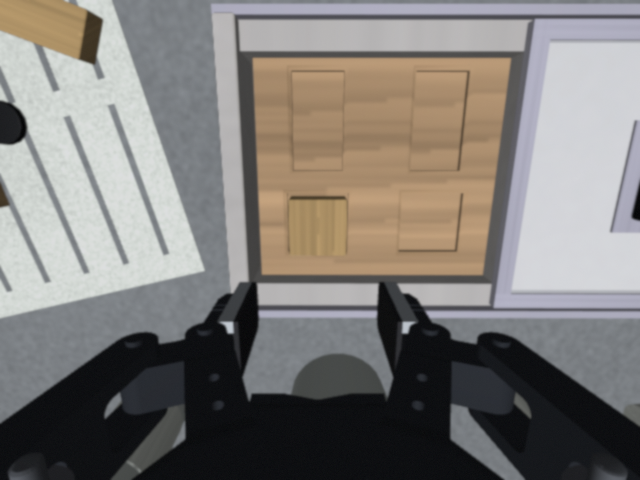

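The square sits in its pocket at (318,227), with its top at 44.6 mm against the expected 44. The sander is on the table. Next is the long block at (.433,-.267).

arm_command:
  increments:
    - [[-1.0,-0.7,0],-1.3]
    - [[-2.5,-1.8,0],-2.6]
    - [[-4.0,-3.0,0],-3.9]
    - [[-5.5,-4.1,0],-5.2]
    - [[-7.0,-5.2,0],-6.5]

```text
time: 16.5
ee_pos: [0.4598, -0.2371, 0.1789]
tcp_rot: [-179.4, -0.4, 122.7]
wrist_force: [0.4, -0.3, -0.3]
opening: 0.0511
```

Run:
```python
from h import *
plan(.4334,-.2671,.16,153.4)
```

```text
t 16.5 pos [ 0.4598 -0.2371  0.1789] rot [-179.41   -0.37  122.66] q [-27.   0.  -2.  89.  -0. -60.] F [ 0.4 -0.3 -0.3] open 0.0511
INC [-0.45, -1.53, 0.77] turn -5.12 rows 4.0
```

arm_command:
  increments:
    - [[-0.1,-0.5,0.2],-1.3]
    - [[-0.3,-1.0,0.4],-2.6]
    - [[-0.4,-1.5,0.6],-3.9]
    - [[-0.45,-1.53,0.7],-5.1]
    - [[-0.45,-1.53,0.7],-5.1]

```text
time: 17.0
ee_pos: [0.4323, -0.2671, 0.1594]
tcp_rot: [-179.7, -0.8, 153.3]
wrist_force: [-0.8, 1.1, -0.9]
opening: 0.0516
```

arm_command:
  increments:
    - [[0,0,0],0]
    - [[0,0,0],0]

```text
time: 17.2
ee_pos: [0.4321, -0.2667, 0.1585]
tcp_rot: [-179.7, -0.9, 153.2]
wrist_force: [1.0, -0.1, 0.3]
opening: 0.0512
```

Run:
```python
from h import *
c,W=snap("wrist","w5");blocks(W,c["frame"])
plan(.4334,-.2671,.05,153.4)
```

```text
[209, 26, 68, 78, 4820] c [ 0.4233 -0.3951] (46.2, 46.2) -31.33 ztop 0.0226
[43, 105, 100, 106, 4943] c [ 0.553  -0.3885] (70.3, 37.5) -84.87 ztop 0.0225
[289, 184, 47, 88, 3963] c [ 0.4331 -0.2674] (69.7, 35.6) 63.54 ztop 0.0226
t 17.2 pos [ 0.4323 -0.2668  0.1589] rot [-179.71   -0.87  153.21] q [-31.  -1.  -5.  87.  -0. -95.] F [-0.9  0.2  0.3] open 0.0513
INC [-0.11, 0.03, 4.35] turn -0.03 rows 3.0
```

arm_command:
  increments:
    - [[-0.1,0,1.3],0]
    - [[-0.1,0,2.8],0]
    - [[-0.1,0,4.0],0]
    - [[-0.1,0,4.35],0]
    - [[-0.1,0,4.35],0]

```text
time: 17.75
ee_pos: [0.4323, -0.2671, 0.0494]
tcp_rot: [-179.7, -1.0, 153.2]
wrist_force: [0.4, 1.0, -0.1]
opening: 0.0511
```

Run:
```python
from h import *
plan(.4331,-.2674,.020,153.5)
```

```text
t 17.8 pos [ 0.4323 -0.2671  0.0494] rot [-179.71   -0.99  153.18] q [-32.   1. -15.  74.  -0. -95.] F [ 0.4  1.  -0.1] open 0.0511
INC [-0.05, 0.01, 1.17] turn -0.05 rows 1.0
```

arm_command:
  increments:
    - [[-0.05,0,0.5],-0.05]
    - [[-0.05,0,0.9],-0.05]
    - [[-0.05,0,1.15],-0.05]
    - [[-0.05,0,1.15],-0.05]
    - [[-0.05,0,1.15],-0.05]

```text
time: 18.25
ee_pos: [0.433, -0.2677, 0.0208]
tcp_rot: [-179.7, -1.0, 153.5]
wrist_force: [0.5, 0.3, -0.0]
opening: 0.051
```

arm_command:
  increments:
    - [[0,0,0],0]
    - [[0,0,0],0]
    - [[0,0,0],0]
    - [[0,0,0],0]
  claw: 1
  force: 35

```text
time: 18.65
ee_pos: [0.4334, -0.2679, 0.0216]
tcp_rot: [-179.7, -0.9, 153.5]
wrist_force: [0.1, 0.8, 5.7]
opening: 0.0347
```

arm_command:
  increments:
    - [[0,0,-0.8],0]
    - [[0,0,-1.8],0]
    - [[0,0,-2.8],0]
    - [[0,0,-3.4],0]
    - [[0,0,-3.4],0]

```text
time: 19.15
ee_pos: [0.4357, -0.2687, 0.1083]
tcp_rot: [-179.7, -0.7, 153.5]
wrist_force: [0.1, -0.5, -0.9]
opening: 0.0347
```

Run:
```python
from h import *
p=b2w(-.04,-.047);plan(p[0],p[1],.10,83.24)
```

```text
t 19.1 pos [ 0.4357 -0.2687  0.1083] rot [-179.7    -0.73  153.48] q [-31.  -0. -10.  81.  -0. -95.] F [ 0.1 -0.5 -0.9] open 0.0347
INC [0.12, 8.88, 0.29] turn 11.71 rows 9.0
```

arm_command:
  increments:
    - [[0,0.8,0],1.3]
    - [[0,1.8,0],2.6]
    - [[0,2.8,0],3.9]
    - [[0,3.8,0],5.2]
    - [[0,4.8,0],6.5]

```text
time: 19.65
ee_pos: [0.489, -0.1602, 0.106]
tcp_rot: [-179.2, -0.5, 114.1]
wrist_force: [-0.2, 0.3, -0.4]
opening: 0.0349
```

Run:
```python
from h import *
p=b2w(-.04,-.047);plan(p[0],p[1],.10,83.24)
```

```text
t 19.6 pos [ 0.489  -0.1602  0.106 ] rot [-179.22   -0.45  114.15] q [-18.   1. -10.  81.  -0. -42.] F [-0.2  0.3 -0.4] open 0.0349
INC [2.64, 3.07, 0.22] turn 5.15 rows 4.0
```

arm_command:
  increments:
    - [[0.7,0.8,0.1],1.3]
    - [[1.4,1.6,0.1],2.6]
    - [[2.1,2.5,0.1],3.9]
    - [[2.6,3.1,0.1],5.15]
    - [[2.6,3.1,0.1],5.15]

```text
time: 20.15
ee_pos: [0.5332, -0.0673, 0.1011]
tcp_rot: [-179.0, -0.0, 83.2]
wrist_force: [-0.5, -0.2, -1.4]
opening: 0.0353
```

Run:
```python
from h import *
p=b2w(-.04,-.047);plan(p[0],p[1],.058,83.24)
```

```text
t 20.1 pos [ 0.5332 -0.0673  0.1011] rot [-178.97   -0.     83.2 ] q [-7.  4. -7. 80. -0. -0.] F [-0.5 -0.2 -1.4] open 0.0353
INC [-0.06, -0.01, 1.72] turn -0.01 rows 1.0
```

arm_command:
  increments:
    - [[-0.05,0,0.5],0]
    - [[-0.05,0,1.0],0]
    - [[-0.05,0,1.5],0]
    - [[-0.05,0,1.7],0]
    - [[-0.05,0,1.7],0]

```text
time: 20.65
ee_pos: [0.5314, -0.0688, 0.0573]
tcp_rot: [-178.9, -0.0, 83.2]
wrist_force: [-0.1, 0.2, -0.3]
opening: 0.0351
```

Run:
```python
from h import *
p=b2w(-.04,-.047);plan(p[0],p[1],.0445,83.24)
```

```text
t 20.6 pos [ 0.5314 -0.0688  0.0573] rot [-178.87   -0.     83.18] q [ -7.   5. -11.  76.  -0.  -1.] F [-0.1  0.2 -0.3] open 0.0351
INC [0.0, 0.03, 0.51] turn -0.01 rows 1.0
```

arm_command:
  increments:
    - [[0,0.03,0.15],0]
    - [[0,0.03,0.3],0]
    - [[0,0.03,0.42],0]
    - [[0,0.03,0.53],0]
    - [[0,0.03,0.53],0]

```text
time: 21.15
ee_pos: [0.532, -0.0688, 0.0442]
tcp_rot: [-178.9, 0.0, 83.2]
wrist_force: [-0.2, 0.6, -0.3]
opening: 0.0354
```

arm_command:
  increments:
    - [[0,0,0.03],0]
    - [[0,0,0.03],0]
    - [[0,0,0.03],0]
    - [[0,0,-0.3],0]
    - [[0,0,-1.0],0]
  claw: -0.1

```text
time: 21.65
ee_pos: [0.5317, -0.0688, 0.0687]
tcp_rot: [-178.8, -0.0, 83.2]
wrist_force: [-0.4, 0.7, 0.1]
opening: 0.0467
```

arm_command:
  increments:
    - [[0,0,-1.0],0]
    - [[0,0,-2.5],0]
    - [[0,0,-4.0],0]
    - [[0,0,-4.5],0]
    - [[0,0,-4.5],0]

```text
time: 22.15
ee_pos: [0.5352, -0.0692, 0.1837]
tcp_rot: [-179.0, 0.0, 83.2]
wrist_force: [-0.0, -0.1, -0.1]
opening: 0.0471
```

Run:
```python
from h import *
c,W=snap("wrist","w6");seated(W,c["frame"]);
plan(.4233,-.3951,.16,58.2)
c,W=snap("top");blocks(W,c["frame"])
```

```text
la 3924 rel mm [0.1 0.1] ((69.9, 35.9), -0.55) ztop 0.0446 tilt deg [0.1 0. ]
lb empty 0
sa 3619 rel mm [10.8 -0. ] ((79.7, 68.4), 90.0) ztop 0.0445 tilt deg [0.6 0.1]
sb empty 39
t 22.2 pos [ 0.5345 -0.0691  0.1816] rot [-178.83   -0.     83.19] q [-7.  4.  2. 89. -0. -1.] F [-0.1  0.8 -1.2] open 0.0469
INC [-13.47, -2.85, 0.92] turn 4.16 rows 7.0
[518, 170, 29, 37, 317] c [ 0.6536 -0.5242] (95.0, 18.3) 28.47 ztop 0.0192
[272, 186, 18, 73, 709] c [0.5873 0.0517] (167.1, 28.5) -6.73 ztop 0.0298
[461, 223, 34, 19, 500] c [ 0.553  -0.3898] (70.7, 35.5) -85.16 ztop 0.0223
[472, 277, 27, 27, 444] c [ 0.4232 -0.3956] (45.7, 44.9) -31.5 ztop 0.0224
[223, 278, 16, 27, 374] c [0.4347 0.17  ] (59.0, 32.8) -5.38 ztop 0.0179
[180, 343, 62, 28, 526] c [0.2923 0.212 ] (138.2, 17.7) -70.98 ztop 0.0183
```

View pics/w6.png

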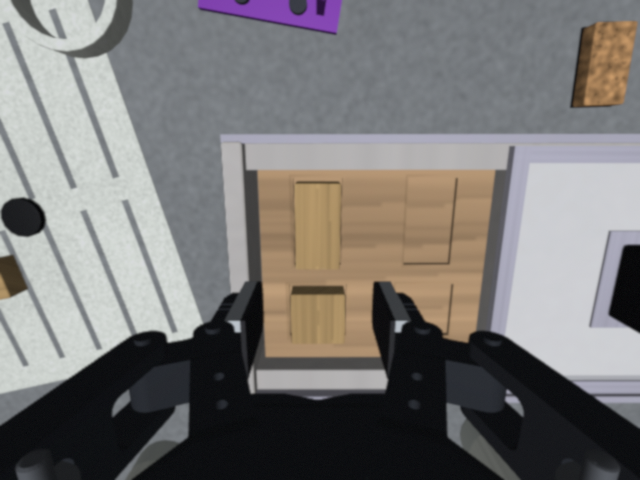

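The long block is seated at (316,225), 0.1 mm off centre with its top at 44.6 mm. Next is the square at (.4233,-.3951), jaws at yaw 58.2.

arm_command:
  increments:
    - [[-1.3,-0.3,0],0.9]
    - [[-3.2,-0.7,0.1],1.8]
    - [[-5.1,-1.1,0.2],2.7]
    - [[-7.0,-1.5,0.3],3.5]
    - [[-8.9,-1.9,0.4],4.1]
  claw: -0.5

```text
time: 22.75
ee_pos: [0.4586, -0.2855, 0.1693]
tcp_rot: [-178.7, 0.5, 58.4]
wrist_force: [1.8, -0.1, 0.1]
opening: 0.0639
```

Run:
```python
from h import *
plan(.4233,-.3951,.16,58.2)
```

```text
t 22.8 pos [ 0.4586 -0.2855  0.1693] rot [-178.68    0.54   58.42] q [-32.   4.   1.  88.  -1.  -0.] F [ 1.8 -0.1  0.1] open 0.0639
INC [-4.47, 1.1, 0.39] turn 0.04 rows 3.0
```

arm_command:
  increments:
    - [[-1.6,0.4,0.1],0]
    - [[-3.2,0.8,0.2],0]
    - [[-4.4,1.1,0.3],0]
    - [[-4.5,1.1,0.3],0]
    - [[-4.5,1.1,0.3],0]

```text
time: 23.25
ee_pos: [0.422, -0.3957, 0.1602]
tcp_rot: [-178.5, 0.5, 58.3]
wrist_force: [-0.9, -0.2, -0.7]
opening: 0.0637
```

arm_command:
  increments:
    - [[0,0,0],0]
    - [[0,0,0],0]

```text
time: 23.45
ee_pos: [0.4222, -0.3946, 0.1596]
tcp_rot: [-178.4, 0.5, 58.4]
wrist_force: [-0.2, -0.6, 0.9]
opening: 0.0643
```

Run:
```python
from h import *
c,W=snap("wrist","w7");blocks(W,c["frame"])
plan(.4233,-.3951,.05,58.2)
```

```text
[290, 206, 59, 58, 3272] c [ 0.4235 -0.3952] (46.4, 45.7) -31.57 ztop 0.0226
[361, 339, 49, 53, 1467] c [ 0.5542 -0.4045] (37.5, 37.5) -86.66 ztop 0.0225
t 23.5 pos [ 0.4223 -0.3947  0.16  ] rot [-178.47    0.48   58.41] q [-43.   9.   6.  88.  -1. -11.] F [ 0.3 -0.9 -0.5] open 0.0641
INC [0.04, 0.16, 4.4] turn 0.03 rows 3.0
```

arm_command:
  increments:
    - [[0.05,0.15,1.0],0]
    - [[0.05,0.15,2.2],0]
    - [[0.05,0.15,3.4],0]
    - [[0.05,0.15,4.3],0]
    - [[0.05,0.15,4.4],0]

```text
time: 24.0
ee_pos: [0.4223, -0.3929, 0.047]
tcp_rot: [-178.2, 0.4, 58.5]
wrist_force: [-0.8, -0.4, 0.5]
opening: 0.0643
```

Run:
```python
from h import *
plan(.4235,-.3952,.020,58.4)
```

```text
t 24.0 pos [ 0.4223 -0.3929  0.047 ] rot [-178.21    0.42   58.48] q [-43.  11.  -5.  76.  -1. -11.] F [-0.8 -0.4  0.5] open 0.0643
INC [-0.04, 0.12, 1.08] turn 0.01 rows 1.0
```

arm_command:
  increments:
    - [[-0.04,0.1,0.4],0]
    - [[-0.04,0.1,0.8],0]
    - [[-0.04,0.1,1.05],0]
    - [[-0.04,0.1,1.05],0]
    - [[-0.04,0.1,1.05],0]

```text
time: 24.5
ee_pos: [0.4232, -0.395, 0.0211]
tcp_rot: [-178.2, 0.4, 58.5]
wrist_force: [-0.7, 0.3, -0.7]
opening: 0.0643
```

arm_command:
  increments:
    - [[0,0,0],0]
    - [[0,0,0],0]
    - [[0,0,0],0]
    - [[0,0,0],0]
  claw: 1
  force: 35

```text
time: 24.9
ee_pos: [0.4236, -0.3954, 0.022]
tcp_rot: [-178.3, 0.4, 58.5]
wrist_force: [0.2, 1.3, 6.1]
opening: 0.0444
```

arm_command:
  increments:
    - [[0,0,-0.8],0]
    - [[0,0,-1.8],0]
    - [[0,0,-2.8],0]
    - [[0,0,-3.8],0]

```text
time: 25.3
ee_pos: [0.4262, -0.3961, 0.1178]
tcp_rot: [-178.3, 0.4, 58.5]
wrist_force: [1.1, -0.6, -1.1]
opening: 0.045
```

Run:
```python
from h import *
p=b2w(.04,.047);plan(p[0],p[1],.11,83.24)
```

```text
t 25.3 pos [ 0.4262 -0.3961  0.1178] rot [-178.3     0.44   58.47] q [-43.  10.   2.  83.  -1. -11.] F [ 1.1 -0.6 -1.1] open 0.0450
INC [18.13, -1.91, 0.23] turn -4.13 rows 10.0
```

arm_command:
  increments:
    - [[1.2,-0.1,-0.2],-0.9]
    - [[3.1,-0.3,-0.2],-1.8]
    - [[5.0,-0.5,-0.2],-2.7]
    - [[6.9,-0.7,-0.2],-3.5]
    - [[8.8,-0.9,-0.2],-4.1]

```text
time: 25.8
ee_pos: [0.5227, -0.1951, 0.1217]
tcp_rot: [-178.3, -0.3, 83.2]
wrist_force: [1.4, -0.4, -0.3]
opening: 0.0451
```

Run:
```python
from h import *
p=b2w(.04,.047);plan(p[0],p[1],.11,83.24)
```

```text
t 25.8 pos [ 0.5227 -0.1951  0.1217] rot [-178.28   -0.3    83.23] q [-20.   7.  -1.  84.  -0. -14.] F [ 1.4 -0.4 -0.3] open 0.0451
INC [8.82, 2.98, 0.43] turn -0.0 rows 5.0
```

arm_command:
  increments:
    - [[1.8,0.6,0],0]
    - [[3.6,1.2,0.1],0]
    - [[5.4,1.9,0.1],0]
    - [[7.2,2.5,0.2],0]
    - [[8.5,2.9,0.3],0]

```text
time: 26.3
ee_pos: [0.6203, 0.0102, 0.1129]
tcp_rot: [-178.3, -0.3, 83.3]
wrist_force: [0.2, -0.0, -0.5]
opening: 0.0447
```

arm_command:
  increments:
    - [[0.1,0.1,0],0]
    - [[0.1,0.1,0],0]

```text
time: 26.5
ee_pos: [0.6231, 0.0133, 0.1122]
tcp_rot: [-178.2, -0.3, 83.4]
wrist_force: [-0.7, 0.5, -0.3]
opening: 0.0446
```

Run:
```python
from h import *
p=b2w(.04,.047);plan(p[0],p[1],.058,83.24)
```

```text
t 26.5 pos [0.6231 0.0133 0.1122] rot [-178.22   -0.31   83.42] q [ 1. 16.  8. 84.  1.  8.] F [-0.7  0.5 -0.3] open 0.0446
INC [0.06, 0.03, 2.17] turn 0.03 rows 2.0
```

arm_command:
  increments:
    - [[0.05,0.03,0.5],0]
    - [[0.05,0.03,1.1],0]
    - [[0.05,0.03,1.7],0]
    - [[0.05,0.03,2.15],0]
    - [[0.05,0.03,2.15],0]

```text
time: 27.0
ee_pos: [0.6209, 0.0144, 0.0558]
tcp_rot: [-178.0, -0.3, 83.4]
wrist_force: [-1.6, 1.1, -0.7]
opening: 0.0449
```

Run:
```python
from h import *
p=b2w(.04,.047);plan(p[0],p[1],.0445,83.24)
```

```text
t 27.0 pos [0.6209 0.0144 0.0558] rot [-178.01   -0.28   83.38] q [ 1. 17.  3. 78.  1.  8.] F [-1.6  1.1 -0.7] open 0.0449
INC [0.04, 0.07, 0.45] turn 0.02 rows 1.0
```

arm_command:
  increments:
    - [[0.04,0.06,0.1],0]
    - [[0.04,0.06,0.25],0]
    - [[0.04,0.06,0.4],0]
    - [[0.04,0.06,0.47],0]
    - [[0.04,0.06,0.47],0]

```text
time: 27.5
ee_pos: [0.6222, 0.0154, 0.0444]
tcp_rot: [-178.0, -0.3, 83.4]
wrist_force: [0.3, -0.7, 0.6]
opening: 0.0449
```

arm_command:
  increments:
    - [[0,0,0.03],0]
    - [[0,0,0.03],0]
    - [[0,0,0.03],0]
    - [[0,0,-0.3],0]
    - [[0,0,-1.0],0]
  claw: -0.2

```text
time: 28.0
ee_pos: [0.6223, 0.0152, 0.0687]
tcp_rot: [-177.9, -0.3, 83.4]
wrist_force: [-0.3, -0.0, 0.0]
opening: 0.0511
```

arm_command:
  increments:
    - [[0,0,-1.5],0]
    - [[0,0,-3.3],0]
    - [[0,0,-5.0],0]

```text
time: 28.3
ee_pos: [0.6265, 0.0141, 0.196]
tcp_rot: [-177.9, -0.3, 83.4]
wrist_force: [0.7, -0.6, -0.4]
opening: 0.0516
```

Run:
```python
from h import *
c,W=snap("wrist","w8");seated(W,c["frame"]);
plan(.553,-.3885,.16,5.0)
c,W=snap("top");blocks(W,c["frame"])
```

```text
la 4553 rel mm [0.1 0.4] ((70.2, 36.5), -0.35) ztop 0.0445 tilt deg [-0.  -1.6]
lb empty 0
sa 3774 rel mm [-0.   0.2] ((90.0, 79.2), 0.0) ztop 0.0445 tilt deg [ 0.5 -0.5]
sb 3598 rel mm [10.8 -0. ] ((79.8, 68.5), -90.0) ztop 0.0446 tilt deg [ 0.3 -0.2]
t 28.4 pos [0.6282 0.014  0.204 ] rot [-178.46   -0.34   83.39] q [ 1. 17. 20. 94.  1.  8.] F [-2.4  1.2  6.5] open 0.0510
INC [-16.35, -1.09, 1.69] turn 13.06 rows 10.0
[518, 170, 29, 37, 327] c [ 0.6539 -0.5244] (95.0, 17.8) 28.71 ztop 0.0191
[329, 190, 34, 76, 1059] c [ 0.5716 -0.0846] (168.2, 76.3) -6.72 ztop 0.0297
[461, 223, 34, 19, 501] c [ 0.5529 -0.3894] (69.8, 36.2) -85.61 ztop 0.0221
[181, 354, 29, 17, 239] c [0.2804 0.2455] (67.7, 17.3) -69.75 ztop 0.0178
```

View pics/w8.png

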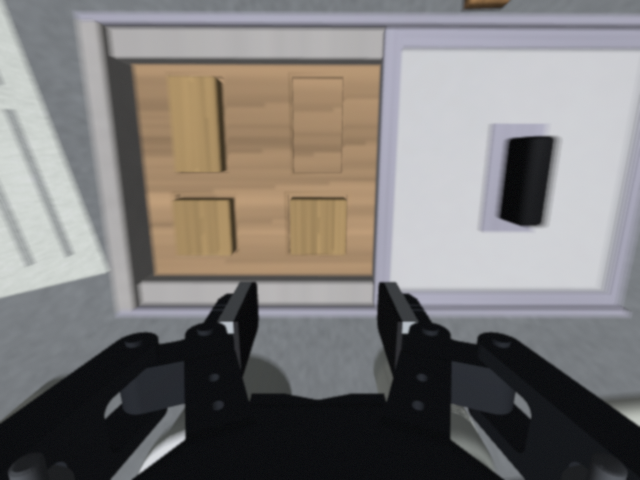

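arm_command:
  increments:
    - [[-1.0,-0.1,0],1.3]
    - [[-2.7,-0.2,0],2.6]
    - [[-4.4,-0.3,0],3.9]
    - [[-6.2,-0.4,0],5.2]
    - [[-8.0,-0.5,0],6.5]

```text
time: 28.9
ee_pos: [0.5928, -0.1847, 0.2009]
tcp_rot: [-178.6, 0.7, 44.1]
wrist_force: [0.4, -0.0, 0.2]
opening: 0.0513
```

Run:
```python
from h import *
plan(.553,-.3885,.16,5.0)
```

```text
t 28.9 pos [ 0.5928 -0.1847  0.2009] rot [-178.63    0.69   44.1 ] q [-17.  16.  18.  94.   0.  29.] F [ 0.4 -0.   0.2] open 0.0513
INC [-6.8, 4.79, 1.61] turn 6.52 rows 5.0
```

arm_command:
  increments:
    - [[-1.3,0.9,0.2],1.3]
    - [[-2.7,1.9,0.4],2.6]
    - [[-4.1,2.9,0.7],3.9]
    - [[-5.5,3.9,1.1],5.2]
    - [[-6.8,4.8,1.5],6.5]

```text
time: 29.4
ee_pos: [0.5525, -0.3908, 0.1627]
tcp_rot: [-179.4, 1.4, 4.8]
wrist_force: [-0.1, -0.0, -0.3]
opening: 0.0514
```

arm_command:
  increments:
    - [[0,0,0],0]
    - [[0,0,0],0]
    - [[0,0,0],0]

```text
time: 29.7
ee_pos: [0.5529, -0.3901, 0.1634]
tcp_rot: [-179.4, 1.3, 4.9]
wrist_force: [-0.2, 0.8, -0.5]
opening: 0.0513
```

Run:
```python
from h import *
c,W=snap("wrist","w9");blocks(W,c["frame"])
plan(.553,-.3885,.05,5)
```

```text
[301, 183, 46, 87, 3852] c [ 0.5537 -0.3886] (70.2, 35.4) -85.64 ztop 0.0226
[369, 379, 23, 22, 232] c [ 0.6192 -0.5349] (18.0, 16.7) 78.83 ztop 0.0170
t 29.8 pos [ 0.5531 -0.3898  0.1635] rot [-179.42    1.33    4.88] q [-35.  24.  24.  91.  -0.  50.] F [ 0.4  0.8 -0.2] open 0.0509
INC [0.11, -0.01, 4.54] turn -0.02 rows 3.0
```

arm_command:
  increments:
    - [[0.13,0,1.3],0.1]
    - [[0.13,0,2.8],0.1]
    - [[0.13,0,4.0],0.1]
    - [[0.13,0,4.5],0.1]
    - [[0.13,0,4.5],0.1]

```text
time: 30.25
ee_pos: [0.5533, -0.3872, 0.0498]
tcp_rot: [-179.3, 1.4, 4.4]
wrist_force: [0.3, -0.8, -0.0]
opening: 0.0512
```

Run:
```python
from h import *
plan(.5537,-.3886,.020,4.4)
```

```text
t 30.2 pos [ 0.5533 -0.3872  0.0498] rot [-179.34    1.45    4.37] q [-35.  24.  12.  79.  -0.  51.] F [ 0.3 -0.8 -0. ] open 0.0512
INC [0.04, 0.07, 1.19] turn -0.0 rows 1.0
```

arm_command:
  increments:
    - [[0.04,0.05,0.5],0]
    - [[0.04,0.05,0.9],0]
    - [[0.04,0.05,1.17],0]
    - [[0.04,0.05,1.17],0]
    - [[0.04,0.05,1.17],0]

```text
time: 30.75
ee_pos: [0.5537, -0.3883, 0.0208]
tcp_rot: [-179.3, 1.4, 4.4]
wrist_force: [0.5, -0.2, -0.2]
opening: 0.0515
```

arm_command:
  increments:
    - [[0,0,0],0]
    - [[0,0,0],0]
    - [[0,0,0],0]
    - [[0,0,0],0]
  claw: 1
  force: 35

```text
time: 31.15
ee_pos: [0.5541, -0.3886, 0.0216]
tcp_rot: [-179.4, 1.4, 4.4]
wrist_force: [0.0, 0.8, 6.2]
opening: 0.0347
```

arm_command:
  increments:
    - [[0,0,-0.8],0]
    - [[0,0,-1.8],0]
    - [[0,0,-2.8],0]
    - [[0,0,-3.8],0]

```text
time: 31.55
ee_pos: [0.5562, -0.3892, 0.1171]
tcp_rot: [-179.4, 1.4, 4.4]
wrist_force: [0.4, -0.3, 0.3]
opening: 0.0348
```

Run:
```python
from h import *
p=b2w(-.04,.047);plan(p[0],p[1],.11,83.24)
```

```text
t 31.6 pos [ 0.5562 -0.3892  0.1171] rot [-179.37    1.41    4.36] q [-35.  24.  19.  87.  -0.  51.] F [ 0.4 -0.3  0.3] open 0.0348
INC [0.74, -16.54, 0.45] turn -13.15 rows 10.0
```

arm_command:
  increments:
    - [[0,-1.0,-0.1],-1.3]
    - [[0.1,-2.6,-0.1],-2.6]
    - [[0.2,-4.3,-0.1],-3.9]
    - [[0.3,-6.1,-0.1],-5.2]
    - [[0.35,-7.9,-0.1],-6.5]

```text
time: 32.05
ee_pos: [0.5496, -0.19, 0.1213]
tcp_rot: [-178.6, 0.7, 43.7]
wrist_force: [0.7, 0.3, 0.2]
opening: 0.0348
```

Run:
```python
from h import *
p=b2w(-.04,.047);plan(p[0],p[1],.11,83.24)
```

```text
t 32.0 pos [ 0.5496 -0.19    0.1213] rot [-178.6     0.7    43.67] q [-19.  10.   2.  84.   0.  27.] F [0.7 0.3 0.2] open 0.0348
INC [5.74, -6.38, 0.54] turn -6.6 rows 5.0
```

arm_command:
  increments:
    - [[1.2,-1.3,0.1],-1.3]
    - [[2.4,-2.7,0.2],-2.7]
    - [[3.6,-4.0,0.3],-4.0]
    - [[4.8,-5.3,0.4],-5.3]
    - [[5.7,-6.3,0.4],-6.6]

```text
time: 32.55
ee_pos: [0.543, 0.0247, 0.1129]
tcp_rot: [-178.4, -0.4, 83.6]
wrist_force: [0.8, -0.2, -0.8]
opening: 0.0349
```

arm_command:
  increments:
    - [[0,0,0],0]
    - [[0,0,0],0]
    - [[0,0,0],0]

```text
time: 32.85
ee_pos: [0.543, 0.0241, 0.1128]
tcp_rot: [-178.4, -0.4, 83.5]
wrist_force: [0.0, -0.4, -1.0]
opening: 0.0345
```

Run:
```python
from h import *
p=b2w(-.04,.047);plan(p[0],p[1],.058,83.24)
```

```text
t 32.9 pos [0.543  0.0241 0.1128] rot [-178.42   -0.36   83.53] q [ 2.  5. -4. 82.  1.  9.] F [ 0.  -0.4 -1. ] open 0.0345
INC [0.01, 0.05, 2.19] turn 0.05 rows 2.0
```

arm_command:
  increments:
    - [[0,0.05,0.5],0.05]
    - [[0,0.05,1.1],0.05]
    - [[0,0.05,1.7],0.05]
    - [[0,0.05,2.15],0.05]
    - [[0,0.05,2.15],0.05]

```text
time: 33.35
ee_pos: [0.5415, 0.0242, 0.0564]
tcp_rot: [-178.2, -0.3, 83.2]
wrist_force: [0.0, -0.5, -0.6]
opening: 0.0349
```

Run:
```python
from h import *
p=b2w(-.04,.047);plan(p[0],p[1],.0445,83.24)
```

```text
t 33.4 pos [0.5415 0.0242 0.0564] rot [-178.21   -0.32   83.21] q [ 2.  6. -9. 76.  1.  9.] F [ 0.  -0.5 -0.6] open 0.0349
INC [0.02, 0.07, 0.48] turn -0.01 rows 1.0
```

arm_command:
  increments:
    - [[0.02,0.06,0.1],0]
    - [[0.02,0.06,0.25],0]
    - [[0.02,0.06,0.4],0]
    - [[0.02,0.06,0.5],0]
    - [[0.02,0.06,0.5],0]

```text
time: 33.85
ee_pos: [0.5428, 0.0248, 0.0443]
tcp_rot: [-178.2, -0.3, 83.2]
wrist_force: [-1.3, 0.2, 1.9]
opening: 0.0349
```

arm_command:
  increments:
    - [[0,0,0.03],0]
    - [[0,0,0.03],0]
    - [[0,0,0.03],0]
    - [[0,0,-0.3],0]
    - [[0,0,-1.0],0]
  claw: -0.1

```text
time: 34.35
ee_pos: [0.5428, 0.0245, 0.0688]
tcp_rot: [-178.1, -0.3, 83.2]
wrist_force: [1.0, 0.1, 0.3]
opening: 0.0474
```

arm_command:
  increments:
    - [[0,0,-1.5],0]
    - [[0,0,-3.3],0]
    - [[0,0,-5.0],0]
    - [[0,0,-5.5],0]

```text
time: 34.75
ee_pos: [0.5484, 0.0232, 0.2118]
tcp_rot: [-178.5, -0.4, 83.2]
wrist_force: [-0.5, -0.1, -0.8]
opening: 0.0472
```

Run:
```python
from h import *
c,W=snap("wrist","w10");seated(W,c["frame"]);
c,W=snap("scene","s10");seated(W,c["frame"]);blocks(W,c["frame"])
p=b2w(0,.193);plan(p[0],p[1],.18,83.24)
```

```text
la 3432 rel mm [0.1 0.3] ((70.0, 36.5), -0.45) ztop 0.0445 tilt deg [ 0.  -1.6]
lb 3293 rel mm [-0.6  0.6] ((70.4, 35.9), 0.84) ztop 0.0446 tilt deg [0.1 0.1]
sa 1562 rel mm [4.9 2. ] ((95.7, 54.2), 14.08) ztop 0.0444 tilt deg [ 1.6 -0.6]
sb 3049 rel mm [10.6 -0. ] ((79.9, 68.9), -90.0) ztop 0.0445 tilt deg [0.6 0. ]
la 386 rel mm [-4.6 -2.5] ((81.1, 72.3), 1.12) ztop 0.0440 tilt deg [-1.2 -0.8]
lb 420 rel mm [-4.4 -3. ] ((80.9, 68.1), -0.54) ztop 0.0440 tilt deg [-0.6 -1.3]
sa 353 rel mm [1.6 4.7] ((95.1, 58.0), 7.76) ztop 0.0440 tilt deg [ 1.3 -0.3]
sb 383 rel mm [-0.   4.8] ((89.2, 69.0), -0.73) ztop 0.0440 tilt deg [ 0.8 -0.1]
[153, 187, 18, 26, 168] c [ 0.6554 -0.5215] (100.5, 19.5) 26.39 ztop 0.0188
[266, 235, 96, 82, 1983] c [ 0.5723 -0.0328] (178.0, 163.4) 83.27 ztop 0.0298
[432, 248, 56, 21, 347] c [0.2953 0.2157] (139.2, 19.8) -71.85 ztop 0.0184
[403, 275, 24, 22, 278] c [0.4357 0.1734] (59.0, 31.6) -4.49 ztop 0.0183
t 34.9 pos [0.5481 0.0232 0.2088] rot [-178.36   -0.35   83.21] q [ 2.  6.  7. 93.  1.  9.] F [ 0.4  0.7 -0.4] open 0.0472
INC [5.86, 1.42, 1.15] turn -0.0 rows 4.0
```

View pics/w10.png

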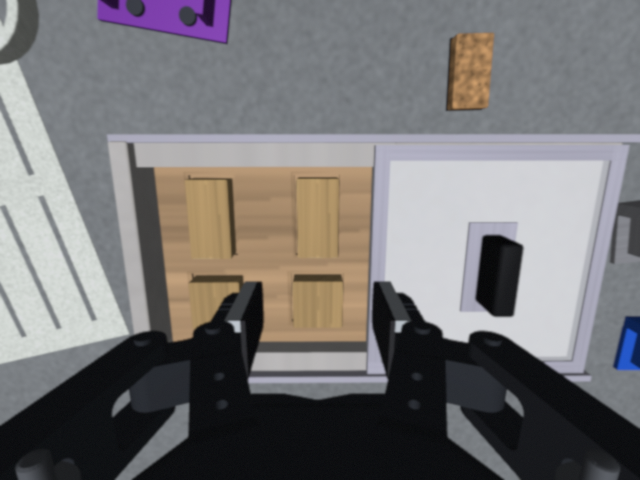

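View pics/s10.png

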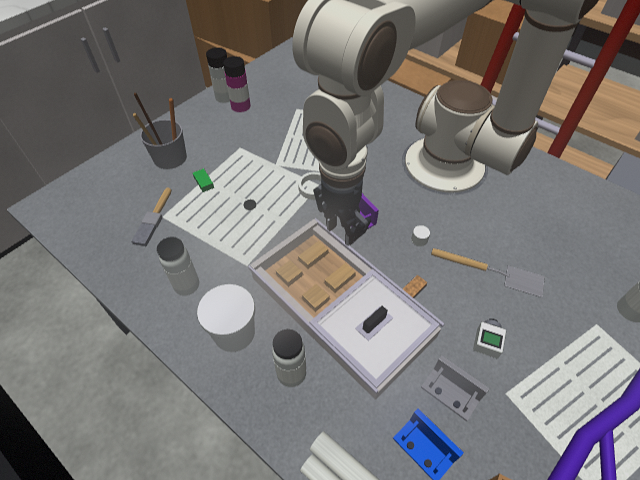

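All four blocks are seated, with tops at 44.0–44.6 mm in both views, and the sander is out at (470,70) in the wrist picture. Closing the hatch by its handle.

arm_command:
  increments:
    - [[1.3,0.3,0.2],0]
    - [[2.9,0.7,0.4],0]
    - [[4.4,1.1,0.6],0]
    - [[5.8,1.4,1.0],0]
    - [[5.9,1.4,1.1],0]
  claw: -0.2

```text
time: 35.35
ee_pos: [0.5991, 0.169, 0.177]
tcp_rot: [-178.1, -0.3, 83.4]
wrist_force: [-0.4, -0.0, 0.1]
opening: 0.0512
```

Run:
```python
from h import *
c,W=snap("wrist","w11")
m=(W[...,2]>.086)&(W[...,2]<.1)&(np.hypot(W[...,0]-.599,W[...,1]-.163)<.05)
print(rect(W[m][:,:2]))
r=rect(W[m][:,:2])[0];plan(r[0],r[1],.083,83.24)
```

```text
(array([0.59873309, 0.16526581]), (59.2, 17.9), -7.42)
t 35.4 pos [0.5987 0.1677 0.1774] rot [-178.09   -0.25   83.36] q [15. 16. 15. 91.  1. 22.] F [-0.7 -0.6 -0.8] open 0.0513
INC [-0.11, 0.14, 3.77] turn 0.02 rows 2.0
```

arm_command:
  increments:
    - [[-0.1,0.12,1.2],0]
    - [[-0.1,0.12,2.5],0]
    - [[-0.1,0.12,3.5],0]
    - [[-0.1,0.12,3.75],0]
    - [[-0.1,0.12,3.75],0]

```text
time: 35.9
ee_pos: [0.5975, 0.1647, 0.0827]
tcp_rot: [-178.0, -0.2, 83.3]
wrist_force: [-0.1, 0.4, -0.4]
opening: 0.0514
```

arm_command:
  increments:
    - [[0,0,0],0]
    - [[0,0,0],0]
    - [[0,0,0],0]
    - [[0,0,0],0]
    - [[0,0,0],0]
  claw: 1
  force: 25

```text
time: 36.4
ee_pos: [0.5982, 0.1647, 0.0843]
tcp_rot: [-178.1, -0.2, 83.3]
wrist_force: [-0.9, -1.6, 6.9]
opening: 0.0172
```

Run:
```python
from h import *
p=b2w(0,0.0);plan(p[0],p[1],.083,83.24)
```

```text
t 36.4 pos [0.5982 0.1647 0.0843] rot [-178.1    -0.22   83.32] q [15. 16.  5. 81.  1. 22.] F [-0.9 -1.6  6.9] open 0.0172
INC [-7.7, 0.06, 0.02] turn 0.01 rows 4.0
```

arm_command:
  increments:
    - [[-0.6,0,0],0]
    - [[-1.4,0,0],0]
    - [[-2.3,0,0],0]
    - [[-3.2,0.02,0],0]
    - [[-4.0,0.02,0],0]

```text
time: 36.9
ee_pos: [0.5864, 0.0649, 0.0843]
tcp_rot: [-178.0, -0.3, 83.3]
wrist_force: [-2.2, 4.2, 1.3]
opening: 0.0173
```

Run:
```python
from h import *
p=b2w(0,0.0);plan(p[0],p[1],.083,83.24)
```

```text
t 36.9 pos [0.5864 0.0649 0.0843] rot [-178.05   -0.29   83.34] q [ 6. 12.  1. 80.  1. 13.] F [-2.2  4.2  1.3] open 0.0173
INC [-3.68, 0.06, 0.03] turn 0.02 rows 2.0
```

arm_command:
  increments:
    - [[-0.8,0.02,0],0]
    - [[-1.6,0.02,0],0]
    - [[-2.5,0.03,0],0]
    - [[-3.3,0.04,0],0]
    - [[-3.6,0.04,0],0]

```text
time: 37.4
ee_pos: [0.5756, -0.0258, 0.0843]
tcp_rot: [-177.9, -0.3, 83.3]
wrist_force: [-7.4, 3.8, 3.5]
opening: 0.0172
```

arm_command:
  increments:
    - [[-0.05,0,0],0]
    - [[-0.1,0,0],0]
    - [[-0.15,0,0],0]
    - [[-0.15,0,0],0]

```text
time: 37.8
ee_pos: [0.5755, -0.0269, 0.0843]
tcp_rot: [-177.9, -0.6, 83.4]
wrist_force: [1.6, 15.8, -1.9]
opening: 0.0173
```

Run:
```python
from h import *
p=b2w(0,0.0);plan(p[0],p[1],.083,83.24)
```

```text
t 37.8 pos [ 0.5755 -0.0269  0.0843] rot [-177.94   -0.63   83.39] q [-3. 10. -1. 80.  1.  4.] F [ 1.6 15.8 -1.9] open 0.0173
INC [0.01, 0.07, 0.05] turn 0.03 rows 1.0
```

arm_command:
  increments:
    - [[0,0,0],0]
    - [[0,0,0],0]
    - [[0,0,0],0]
    - [[0,0,-0.5],0]
    - [[0,0,-1.5],0]
  claw: -0.2

```text
time: 38.3
ee_pos: [0.5758, -0.0278, 0.1213]
tcp_rot: [-177.8, -0.6, 83.4]
wrist_force: [0.2, -0.5, -0.0]
opening: 0.0514
```

arm_command:
  increments:
    - [[0,0,-1.5],0]
    - [[0,0,-3.3],0]
    - [[0,0,-4.5],0]
    - [[0,0,-4.5],0]

```text
time: 38.7
ee_pos: [0.5814, -0.0299, 0.2399]
tcp_rot: [-178.2, -0.6, 83.3]
wrist_force: [0.0, 0.1, 0.8]
opening: 0.0511
```

Run:
```python
from h import *
c,W=snap("wrist","w12");B=(W[...,:2]-WC)@RB;z=W[...,2]
m=(z>.086)&(z<.1)&(abs(B[...,0])<.05)&(abs(B[...,1])<.05);print("handle",rect(B[m]))
c,W=snap("top","t12");c2,W2=snap("scene","s12")
for w in (W,W2):
    z=w[...,2];m=(z>.012)&(z<.06)&(abs(w[...,0]-.44)<.07)&(abs(w[...,1]-.373)<.07)
    top=m&(z>.03);print("timer",rect(w[top][:,:2]),np.median(z[top]))
    m=(z>.055)&(z<.066)&(abs(w[...,0]-.575)<.03)&(abs(w[...,1]-.37)<.08);print("stop",rect(w[m][:,:2]))
plan(.44,.373,.2,83)
```

```text
handle (array([-0.00124081,  0.00010969]), (58.9, 17.6), 0.18)
timer (array([0.4386311 , 0.37179431]), (80.4, 56.5), 19.08) 0.03588925914596825
stop (array([0.57438318, 0.36920578]), (109.4, 12.6), -89.58)
timer (array([0.44136603, 0.37544754]), (79.0, 56.4), 18.69) 0.036314255749042415
stop (array([0.57567603, 0.37184381]), (109.4, 14.4), 89.53)
t 38.9 pos [ 0.58   -0.0296  0.2338] rot [-177.78   -0.6    83.35] q [-3. 11. 16. 97.  1.  3.] F [ 0.2  0.  -0.2] open 0.0513
INC [15.33, -7.36, 1.8] turn 0.06 rows 9.0
```

View pics/w12.png

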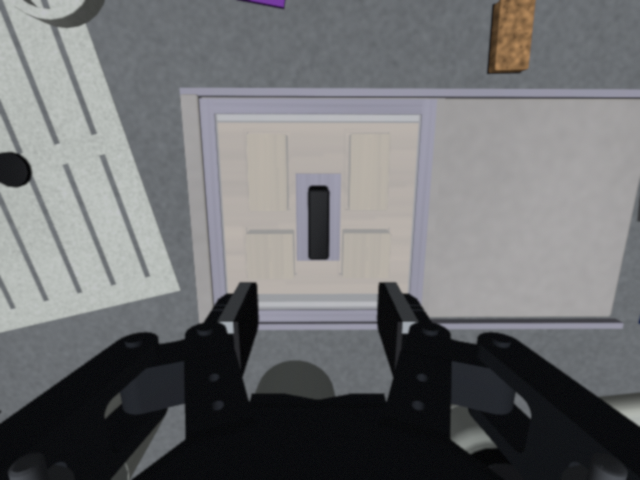

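The hatch is closed: the handle is 0.1 mm from the well centre, and the contact reading was 16 N. Now the timer. The free face of the steel stop looks towards the robot, with its foot and holes on the far side.

arm_command:
  increments:
    - [[1.3,-0.6,0.3],-0.8]
    - [[3.1,-1.5,0.5],-1.7]
    - [[4.9,-2.4,0.7],-2.6]
    - [[6.7,-3.3,1.0],-3.5]
    - [[8.5,-4.1,1.2],-4.3]
  claw: -0.9

```text
time: 39.35
ee_pos: [0.5005, 0.1935, 0.2087]
tcp_rot: [-178.1, -1.5, 109.3]
wrist_force: [1.3, 0.5, 0.5]
opening: 0.0811
```

Run:
```python
from h import *
plan(.44,.373,.19,108.9)
```

```text
t 39.4 pos [0.5005 0.1935 0.2087] rot [-178.15   -1.5   109.33] q [20.  4.  6. 93.  2.  1.] F [1.3 0.5 0.5] open 0.0811
INC [7.55, 0.12, 0.94] turn 0.07 rows 4.0
```

arm_command:
  increments:
    - [[1.8,0,0.2],0]
    - [[3.7,0.1,0.4],0]
    - [[5.5,0.1,0.6],0]
    - [[7.0,0.1,0.8],0]
    - [[7.5,0.1,0.9],0]

```text
time: 39.85
ee_pos: [0.4379, 0.3738, 0.1891]
tcp_rot: [-178.0, -1.5, 109.5]
wrist_force: [0.4, -0.2, 0.2]
opening: 0.0809
```

arm_command:
  increments:
    - [[0,0,0],0]
    - [[0,0,0],0]
    - [[0,0,0],0]

```text
time: 40.15
ee_pos: [0.4384, 0.3726, 0.189]
tcp_rot: [-178.0, -1.4, 109.4]
wrist_force: [0.5, 1.2, 0.5]
opening: 0.0809
```

Run:
```python
from h import *
c,W=snap("wrist","w13");z=W[...,2]
m=(z>.0335)&(z<.042)&(abs(W[...,0]-.44)<.06)&(abs(W[...,1]-.373)<.06)
r=rect(W[m][:,:2]);print("timer",r,np.median(z[m]))
m=(z>.004)&(z<.05)&(abs(W[...,0]-.44)<.07)&(abs(W[...,1]-.373)<.06);print("all",rect(W[m][:,:2]))
m=(z>.055)&(z<.066)&(abs(W[...,0]-.575)<.03)&(abs(W[...,1]-.37)<.08);print("stop",rect(W[m][:,:2]))
plan(r[0][0],r[0][1],.06,108.9)
```

```text
timer (array([0.44263879, 0.37637213]), (72.0, 55.4), 18.1) 0.03699927651539099
all (array([0.4383541 , 0.37497131]), (81.1, 55.4), 18.1)
stop (array([0.57411316, 0.3745032 ]), (103.8, 13.1), -89.23)
t 40.2 pos [0.4385 0.3726 0.1892] rot [-177.99   -1.46  109.4 ] q [39.  9.  9. 91.  2. 20.] F [ 0.5 -0.7  0.3] open 0.0807
INC [-0.04, 0.39, 5.16] turn 0.08 rows 3.0
```

View pics/w13.png

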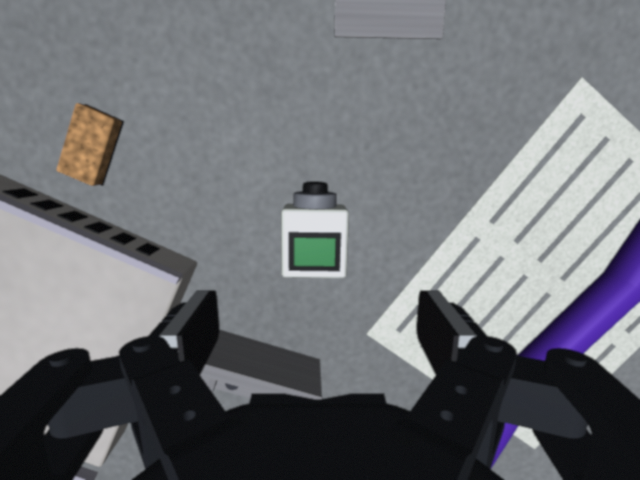

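arm_command:
  increments:
    - [[-0.05,0.6,1.2],0.2]
    - [[-0.05,0.6,2.6],0.2]
    - [[-0.05,0.62,4.0],0.2]
    - [[-0.05,0.63,5.0],0.2]
    - [[-0.05,0.63,5.2],0.2]

```text
time: 40.7
ee_pos: [0.4477, 0.3762, 0.0558]
tcp_rot: [-177.7, -1.3, 108.1]
wrist_force: [0.4, -0.4, 0.7]
opening: 0.0809
```

Run:
```python
from h import *
plan(.4483,.3783,.022,108.1)
```

```text
t 40.7 pos [0.4477 0.3762 0.0558] rot [-177.72   -1.32  108.11] q [39. 12. -3. 77.  2. 21.] F [ 0.4 -0.4  0.7] open 0.0809
INC [0.04, 0.1, 1.35] turn 0.0 rows 1.0
```

arm_command:
  increments:
    - [[0.04,0.08,0.5],0]
    - [[0.04,0.08,1.0],0]
    - [[0.04,0.08,1.32],0]
    - [[0.04,0.08,1.32],0]
    - [[0.04,0.08,1.32],0]

```text
time: 41.2
ee_pos: [0.4479, 0.3783, 0.0233]
tcp_rot: [-177.8, -1.3, 108.1]
wrist_force: [-0.1, 0.4, 0.4]
opening: 0.0813
```

arm_command:
  increments:
    - [[0,0,0],0]
    - [[0,0,0],0]
    - [[0,0,0],0]
    - [[0,0,0],0]
    - [[0,0,0],0]
  claw: 1
  force: 30

```text
time: 41.7
ee_pos: [0.4483, 0.3787, 0.0243]
tcp_rot: [-177.8, -1.4, 108.1]
wrist_force: [-0.6, 0.2, 6.0]
opening: 0.0555
```

arm_command:
  increments:
    - [[0,0,-0.3],0]
    - [[0,0,-0.6],0]
    - [[0,0,-0.8],0]
    - [[0,0,-0.8],0]

```text
time: 42.1
ee_pos: [0.4496, 0.3787, 0.0452]
tcp_rot: [-177.9, -1.4, 108.1]
wrist_force: [0.5, -0.3, -3.1]
opening: 0.0553
```

Run:
```python
from h import *
plan(.5345,.3715,.042,89.6)
```

```text
t 42.1 pos [0.4496 0.3787 0.0452] rot [-177.91   -1.39  108.12] q [39. 12. -4. 76.  2. 21.] F [ 0.5 -0.3 -3.1] open 0.0553
INC [-1.33, 3.14, -0.02] turn 3.09 rows 3.0
```

arm_command:
  increments:
    - [[-0.3,0.8,0],0.8]
    - [[-0.7,1.6,0],1.6]
    - [[-1.0,2.4,0],2.4]
    - [[-1.3,3.1,0],3.1]
    - [[-1.33,3.14,0],3.1]

```text
time: 42.6
ee_pos: [0.536, 0.371, 0.0406]
tcp_rot: [-177.6, -0.6, 89.3]
wrist_force: [0.1, -0.1, -3.2]
opening: 0.0552
```

Run:
```python
from h import *
plan(.5345,.3715,.0255,89.6)
```

```text
t 42.6 pos [0.536  0.371  0.0406] rot [-177.56   -0.62   89.34] q [34. 21.  7. 77.  2. 35.] F [ 0.1 -0.1 -3.2] open 0.0552
INC [0.01, -0.04, 0.61] turn -0.04 rows 1.0
```

arm_command:
  increments:
    - [[0,-0.04,0.2],-0.05]
    - [[0,-0.04,0.4],-0.05]
    - [[0,-0.04,0.55],-0.05]
    - [[0,-0.04,0.58],-0.05]
    - [[0,-0.04,0.58],-0.05]

```text
time: 43.1
ee_pos: [0.534, 0.3713, 0.0261]
tcp_rot: [-177.6, -0.6, 89.7]
wrist_force: [-0.4, -0.5, -2.3]
opening: 0.0553
```

arm_command:
  increments:
    - [[0,0.02,0.01],0]
    - [[0,0.06,0.01],0]
    - [[0,0.1,0.01],0]
    - [[0,0.13,0.01],0]

```text
time: 43.5
ee_pos: [0.5374, 0.3713, 0.0258]
tcp_rot: [-177.6, -0.6, 89.7]
wrist_force: [-0.3, 0.1, -2.6]
opening: 0.0557
```

arm_command:
  increments:
    - [[0,0.02,0],0]
    - [[0,0.04,0],0]
    - [[0,0.06,0],0]
    - [[0,0.06,0],0]

```text
time: 43.9
ee_pos: [0.5388, 0.3713, 0.0257]
tcp_rot: [-177.5, -0.6, 89.7]
wrist_force: [-0.5, -0.5, -2.1]
opening: 0.0555
```

arm_command:
  increments:
    - [[0,0.02,0],0]
    - [[0,0.04,0],0]
    - [[0,0.06,0],0]
    - [[0,0.06,0],0]

```text
time: 44.3
ee_pos: [0.5389, 0.3712, 0.0257]
tcp_rot: [-177.4, -0.6, 89.7]
wrist_force: [-8.9, -2.1, 1.7]
opening: 0.0553
```

arm_command:
  increments:
    - [[0,-0.01,0.03],0]
    - [[0,-0.01,0.06],0]
    - [[0,-0.01,0.06],0]

```text
time: 44.6
ee_pos: [0.5388, 0.3714, 0.0246]
tcp_rot: [-177.4, -0.6, 89.7]
wrist_force: [-2.6, -0.5, 1.7]
opening: 0.0554
```

arm_command:
  increments:
    - [[0,0,0],0]
    - [[0,0,0],0]
    - [[0,0,0],0]
    - [[0,0,0],0]
  claw: -0.6

```text
time: 45.0
ee_pos: [0.5389, 0.3714, 0.0247]
tcp_rot: [-177.4, -0.6, 89.7]
wrist_force: [-0.1, 0.6, 0.2]
opening: 0.0684
```

arm_command:
  increments:
    - [[0,-0.2,-1.0],0]
    - [[0,-0.7,-2.5],0]
    - [[0,-1.5,-4.2],0]
    - [[0,-2.5,-5.5],0]
    - [[0,-3.0,-6.0],0]

```text
time: 45.5
ee_pos: [0.4703, 0.3707, 0.1821]
tcp_rot: [-177.7, -0.8, 89.7]
wrist_force: [-0.3, 0.1, -0.0]
opening: 0.0684
```

Run:
```python
from h import *
plan(.46,.371,.019,89.6)
import time
c,W=snap("wrist","w14");z=W[...,2]
m=(z>.0335)&(z<.042)&(abs(W[...,0]-.52)<.06)&(abs(W[...,1]-.372)<.05)
r=rect(W[m][:,:2]);print("timer",r,np.median(z[m]))
m=(z>.004)&(z<.045)&(abs(W[...,0]-.52)<.075)&(abs(W[...,1]-.372)<.05);print("all",rect(W[m][:,:2]),W[m][:,0].min())
m=(z>.055)&(z<.066)&(abs(W[...,0]-.575)<.03)&(abs(W[...,1]-.37)<.08);print("stop",rect(W[m][:,:2]))
b=W[(z>.01)&(z<.028)&(W[...,0]<.51)&(W[...,0]>.46)&(abs(W[...,1]-.372)<.04)];print("button",b.shape,np.percentile(b[:,0],[1,50]),np.median(b[:,1]))
plan(.46,.371,.019,89.6)
```

```text
t 45.5 pos [0.4703 0.3707 0.1821] rot [-177.67   -0.83   89.74] q [37. 12. 12. 91.  2. 38.] F [-0.3  0.1 -0. ] open 0.0684
INC [-0.08, -0.15, 6.53] turn 0.02 rows 4.0
timer (array([0.53306281, 0.37182529]), (99.7, 73.8), -89.48) 0.036968518138479955
all (array([0.52851056, 0.37168549]), (99.9, 82.9), -89.48) 0.487106780741256
stop (array([0.57442413, 0.37161221]), (110.2, 13.5), -89.56)
button (465, 3) [0.48731161 0.49656765] 0.37107136350793085
t 45.5 pos [0.4696 0.3709 0.1828] rot [-177.68   -0.85   89.77] q [37. 12. 12. 91.  2. 38.] F [0.3 1.1 2.3] open 0.0681
INC [-0.09, -0.12, 6.56] turn 0.03 rows 4.0
```

View pics/w14.png

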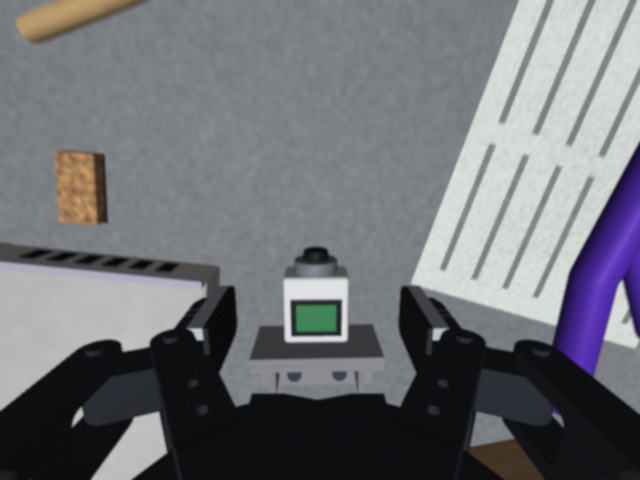

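The timer stands square against the stop, at (316,305) with the plate edge behind it. The button face is at x≈0.4875, y≈0.371. Shutting the jaws and dropping in front of it.

arm_command:
  increments:
    - [[-0.05,-0.3,1.0],0]
    - [[-0.05,-0.5,2.4],0]
    - [[-0.05,-0.5,3.8],0]
    - [[-0.05,-0.5,5.2],0]
    - [[-0.05,-0.4,5.6],0]
  claw: 1

```text
time: 46.05
ee_pos: [0.4518, 0.37, 0.0377]
tcp_rot: [-177.4, -0.6, 89.8]
wrist_force: [-0.8, -0.6, 0.3]
opening: -0.0001
```

Run:
```python
from h import *
plan(.460,.3711,.021,89.6)
```

```text
t 46.0 pos [0.4518 0.37   0.0377] rot [-177.35   -0.58   89.78] q [38. 12. -4. 75.  2. 38.] F [-0.8 -0.6  0.3] open -0.0001
INC [0.04, 0.36, 0.65] turn 0.03 rows 1.0
```

arm_command:
  increments:
    - [[0.04,0.1,0.25],0]
    - [[0.04,0.2,0.5],0]
    - [[0.04,0.36,0.63],0]
    - [[0.04,0.36,0.63],0]
    - [[0.04,0.36,0.63],0]

```text
time: 46.55
ee_pos: [0.4607, 0.3714, 0.0225]
tcp_rot: [-177.4, -0.6, 89.8]
wrist_force: [0.4, 0.1, 0.2]
opening: -0.0002
```

arm_command:
  increments:
    - [[0,0.15,0],0]
    - [[0,0.3,0],0]
    - [[0,0.45,0],0]
    - [[0,0.5,0],0]
    - [[0,0.5,0],0]

```text
time: 47.05
ee_pos: [0.4734, 0.3713, 0.0218]
tcp_rot: [-177.4, -0.6, 89.8]
wrist_force: [0.0, -0.4, -0.1]
opening: -0.0
```

arm_command:
  increments:
    - [[0,0.05,0],0]
    - [[0,0.1,0],0]
    - [[0,0.15,0],0]
    - [[0,0.2,0],0]
    - [[0,0.2,0],0]

```text
time: 47.55
ee_pos: [0.4783, 0.3713, 0.0217]
tcp_rot: [-177.4, -0.6, 89.8]
wrist_force: [-1.6, 0.4, 1.1]
opening: -0.0002
```

arm_command:
  increments:
    - [[0,0.05,0],0]
    - [[0,0.1,0],0]
    - [[0,0.12,0],0]
    - [[0,0.12,0],0]

```text
time: 47.95
ee_pos: [0.4812, 0.3713, 0.0216]
tcp_rot: [-177.4, -0.6, 89.8]
wrist_force: [-3.7, -0.4, 2.4]
opening: 0.0
```

arm_command:
  increments:
    - [[0,0.04,0],0]
    - [[0,0.08,0],0]
    - [[0,0.1,0],0]
    - [[0,0.1,0],0]

```text
time: 48.35
ee_pos: [0.4821, 0.3712, 0.0215]
tcp_rot: [-177.2, -0.6, 89.8]
wrist_force: [-12.2, -0.6, 7.3]
opening: -0.0
```

arm_command:
  increments:
    - [[0,0.04,0],0]
    - [[0,0.08,0],0]
    - [[0,0.08,0],0]
    - [[0,0.08,0],0]
    - [[0,0.08,0],0]

```text
time: 48.85
ee_pos: [0.4822, 0.3712, 0.0215]
tcp_rot: [-177.0, -0.6, 89.8]
wrist_force: [-13.9, -0.9, 9.6]
opening: 0.0
```

The button bottomed out at x=0.4822 and was held there with 12–14 N for about 0.9 s. Backing off.

arm_command:
  increments:
    - [[0,-0.1,0],0]
    - [[0,-0.3,0],0]
    - [[0,-0.7,0],0]
    - [[0,-1.2,0],0]
    - [[0,-1.6,-0.3],0]

```text
time: 49.35
ee_pos: [0.4411, 0.3707, 0.0305]
tcp_rot: [-176.9, -0.5, 89.8]
wrist_force: [0.4, 0.9, 0.2]
opening: 0.0
```

arm_command:
  increments:
    - [[0,-0.5,-1.0],0]
    - [[0,-1.0,-2.5],0]
    - [[0,-1.5,-4.2],0]
    - [[0,-2.0,-5.8],0]
    - [[0,-2.0,-6.0],0]

```text
time: 49.85
ee_pos: [0.3991, 0.3705, 0.1896]
tcp_rot: [-177.3, -0.9, 89.9]
wrist_force: [0.6, 1.1, -0.1]
opening: 0.0002
```

arm_command:
  increments:
    - [[0,0,0],0]
    - [[0,0,0],0]
    - [[0,0,0],0]

```text
time: 50.15
ee_pos: [0.3987, 0.3703, 0.1884]
tcp_rot: [-177.2, -0.8, 89.9]
wrist_force: [0.0, -0.2, 0.4]
opening: -0.0002
```

Run:
```python
from h import *
c,W=snap("wrist","w15");z=W[...,2]
m=(z>.004)&(z<.045)&(abs(W[...,0]-.52)<.075)&(abs(W[...,1]-.372)<.035)&(W[...,0]<.569);print("timer all",rect(W[m][:,:2]),W[m].min(0),W[m].max(0))
t=m&(z>.034);A=np.c_[W[t][:,:2]-.5,np.ones(t.sum())];print("top tilt",np.degrees(np.linalg.lstsq(A,z[t],rcond=None)[0][:2]))
m=(z>.055)&(z<.066)&(abs(W[...,0]-.575)<.03)&(abs(W[...,1]-.37)<.08);print("stop",rect(W[m][:,:2]))
c,W=snap("top","t15");z=W[...,2];B=(W[...,:2]-WC)@RB
m=(z>.086)&(z<.1)&(abs(B[...,0])<.05)&(abs(B[...,1])<.05);print("handle",rect(B[m]))
c,W=snap("scene","s15");z=W[...,2];B=(W[...,:2]-WC)@RB
m=(z>.086)&(z<.1)&(abs(B[...,0])<.05)&(abs(B[...,1])<.05);print("handle",rect(B[m]))
blocks(W,c["frame"])
plan(.4,.37,.2,89)
```

```text
timer all (array([0.54208014, 0.37265866]), (24.9, 12.0), -0.97) [0.52955307 0.36650123 0.03597442] [0.55457229 0.37849632 0.03939258]
top tilt [-0.09889017 -0.11384722]
stop (array([0., 0.]), (0.0, 0.0), 0.0)
handle (array([-0.00064094, -0.0019339 ]), (59.5, 18.0), 0.1)
handle (array([-0.00058599,  0.00133555]), (61.9, 18.9), 2.0)
[153, 187, 18, 26, 164] c [ 0.655  -0.5222] (95.6, 17.4) 32.01 ztop 0.0190
[432, 248, 56, 21, 343] c [0.295  0.2155] (139.1, 19.8) -72.2 ztop 0.0185
[403, 275, 24, 22, 278] c [0.4356 0.1735] (58.8, 30.9) -4.27 ztop 0.0181
t 50.3 pos [0.3988 0.3702 0.1884] rot [-177.18   -0.8    89.89] q [42.  5.  4. 91.  2. 42.] F [-0.1 -0.2  1.3] open 0.0002
INC [-0.0, 0.02, -0.47] turn 0.15 rows 1.0
```

View pics/w15.png

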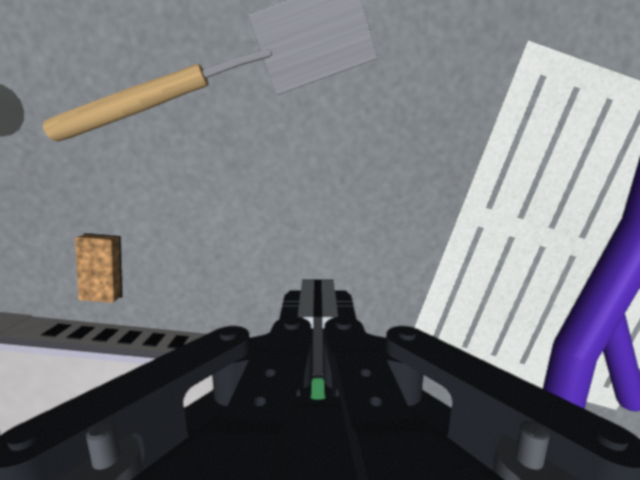

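View pics/s15.png

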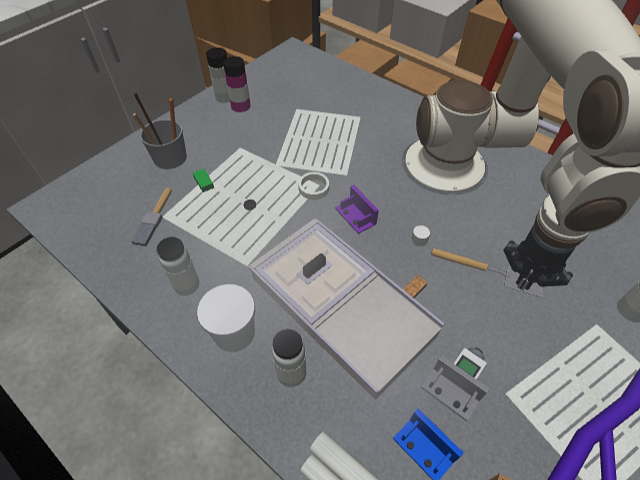

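Run:
```python
from h import *
c,W=snap("scene");z=W[...,2]
m=(z>.033)&(z<.042)&(W[...,0]>.47)&(W[...,0]<.566)&(abs(W[...,1]-.374)<.034)
r=rect(W[m][:,:2]);print("timer",r,"max x",np.percentile(W[m][:,0],98))
m=(z>.056)&(z<.066)&(abs(W[...,0]-.575)<.03)&(abs(W[...,1]-.37)<.08);print("stop",rect(W[m][:,:2]))
m=(z>.01)&(z<.045)&(W[...,0]>.46)&(W[...,0]<.566)&(abs(W[...,1]-.374)<.034);print("min x (button)",np.percentile(W[m][:,0],1))
```

```text
timer (array([0.52787433, 0.37179904]), (61.4, 55.6), -0.57) max x 0.5569316271710075
stop (array([0.57580481, 0.37185898]), (109.4, 14.6), -89.37)
min x (button) 0.49131193888089847
```

arm_command:
  increments:
    - [[0,0.7,0],0]
    - [[0,1.5,0],0]
    - [[0,2.3,0],0]
    - [[0,2.8,0],0]
    - [[0,2.8,0],0]
  claw: -0.7

```text
time: 50.85
ee_pos: [0.4697, 0.3699, 0.184]
tcp_rot: [-177.1, -0.8, 89.8]
wrist_force: [-0.4, -0.7, 0.2]
opening: 0.0717
```

Run:
```python
from h import *
c,W=snap("wrist","w16");z=W[...,2]
m=(z>.004)&(z<.042)&(W[...,0]>.47)&(W[...,0]<.568)&(abs(W[...,1]-.372)<.034);print("all",rect(W[m][:,:2]),np.percentile(W[m][:,0],[0.3,99.7]))
m=(z>.055)&(z<.066)&(abs(W[...,0]-.575)<.03)&(abs(W[...,1]-.37)<.08);print("stop",rect(W[m][:,:2]))
plan(.4,.37,.2,89)
```

```text
all (array([0.52767035, 0.37415353]), (80.6, 61.5), -0.1) [0.4876309  0.56746365]
stop (array([0.57446979, 0.37161459]), (109.4, 13.3), -89.56)
t 50.9 pos [0.4689 0.37   0.1844] rot [-177.12   -0.76   89.85] q [37. 13. 12. 91.  2. 37.] F [-0.1  0.4  0. ] open 0.0727
INC [0.0, -2.79, -0.49] turn 0.14 rows 2.0
```

View pics/w16.png

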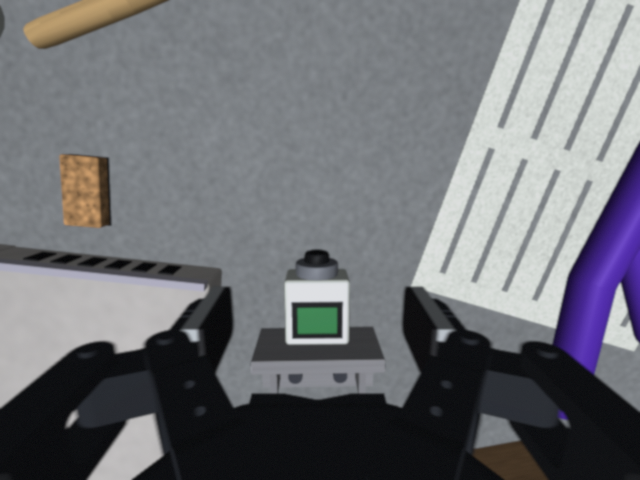

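The timer is upright and square against the plate, at (316,305). The button is back out, with its face at x=0.4876 as before the press. Nothing touches the robot, so I'm handing in.

```bash
python3 -c "
from workcell import job_done
print(job_done())"
```

```text
the job is handed in; nothing more can be done
None
```

The job is done and handed in at about 51 s, well under the 210 s limit; the hand-in gave no verdict.

**What I did:** I pushed the hatch open and laid the cork sander on the table in front of the fan housing. I seated all four wooden blocks (two long, two square) and pushed the hatch closed. Then I set the timer against the steel stop and pressed its start button to the end of its travel. The fingers held it there at 12–14 N for roughly 0.9 s. I backed off before handing in.

**What the last checks showed:**
- **Blocks:** their tops were at 44.0–44.6 mm against the expected 44. The long blocks were under 1 mm off centre. The square blocks are confirmed only by height and picture, because the white wall spoiled their position fit. I did not re-measure any block once the hatch was shut.
- **Hatch:** the handle was 0.1 mm from the well centre in the wrist view after closing. At the end the other two cameras read −1.9 mm and +1.3 mm, which is within their calibration.
- **Timer:** it stood square, within 1°, and upright, with its edge within 1 mm of the stop. The button face was back where it was before the press.
- **Sander:** it was lying flat on the table beside the box.

**What disagreed:** the first top-camera estimate of the well centre was 3.6 mm off, and I corrected it with the wrist camera. The gripper's tilt crept up to about 3° over the run, with no visible effect.

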